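# Lay the lunch tray and put the serving spoon away under its sliding cover

## Robot

A 7-joint arm with a two-finger parallel gripper is mounted at the origin on the work surface. World frame = base frame: x ahead of the robot, y to its left, z up, the work surface at z = 0. Lengths are in m, angles in degrees, forces in N, time in s.
With the tool pointing down it reaches from about 0.425 to 0.875 m from the base axis. Payload 4.7 kg.
Tool frame: the origin (TCP) lies between the finger pads; the fingertips stand 8 mm ahead of it and the grasp point (between the pads) lies 11 mm behind it; x points along the fingers, z is the direction in which the jaws open and shut, and the axes are right-handed (so a half turn about x gives the same grasp; the last joint's range is limited). The gripper opens to 87 mm and grips with 3 to 60 N. Pads are 19 mm wide; open, the fingers measure 117 mm over their backs; the gripper's body (75 mm by 190 mm) begins 51 mm behind the grasp point.
Start: joints at [77.527, 18.392, -4.016, 83.108, 1.295, 78.541, -3.26], TCP at [0.149, -0.633, 0.231] pointing down, gripper open.
Joint ranges: [-163.93, 163.93], [-17.29, 119.83], [-79.2, 71.16], [3.27, 140.29], [-89.18, 269.18], [5.43, 117.66], [-154.24, 154.24]. Speed limits (degrees/s): [147.25, 147.25, 180, 180, 180, 180, 180].

## Interface

Orientations are given as [roll, pitch, yaw] about the fixed x, y, z axes, in that order (R = Rz(yaw) Ry(pitch) Rx(roll)).
In Python, from cell import telemetry, vision, sign_off gives the robot as it stands. The module is installed in compiled form; this text tells all that it offers.
- The arm moves only by the tool drive_tool, never from a script. Its arguments are lists of equal length, an entry for each row: "offset": the shift along the tool's x, y, z in m, a list of three; "angular": the turn, a rotation vector about the tool's x, y, z in rad, a list of three. A call has 1 to 10 rows; each row is the pose to reach, as a shift and turn from the pose measured when the call began, along the tool's axes at that moment; what a row does not reach only later rows make up. A row lasts 1/8 s, in which the tool goes at most 62.5 mm and 10.7 degrees, less where a joint would pass 70% of its speed; a pose out of reach is approached as far as the arm can. A call with a gripper value outside its range is refused whole. "fingers" is the closure, from -1 (fully open) to 1 (shut), set as the call begins (left out, the last holds). The fingers move at their own pace and stop on an object; "squeeze" is the grip in N (left out, the last holds). Time passes only in rows, so rows that repeat a pose let the fingers close. It gives the time, the measured TCP pose, the force and the opening at its end, in the units of the state.
- telemetry.get_obs(): the state, without advancing time (a new reading comes with each control period).
- vision.read_camera(name): name is "scene" or "top"; returns a dict with "pixels" (384x512x3 uint8, red, green, blue), "intrinsics" (3x3 intrinsics, pixels), "distortion" ([k1, k2, p1, p2, k3] as OpenCV has them; the pictures are not rectified), "world_from_camera" (4x4, takes a point from camera to world coordinates). Camera axes: x right, y up, looking along -z (the intrinsics and any distortion apply to the point x, -y, -z); pixel columns grow to the right and rows downward; lengths in m; the calibration is good to about 2 mm. A picture is of the moment at which its call begins. There is no depth.
- sign_off(): hands the job in, once; it reports no verdict.
The state is a dict: "time_s": time; "qpos": joint angles; "joint_velocities": joint speeds; "effort": joint torques, N m; "tool_pos": TCP position; "tool_rot": TCP orientation; "force": force on the tool from outside, world axes, zero at the start; "wrist_torque": the same for the moment, N m; "grip_width": finger opening in m.
Only numpy, scipy, OpenCV 4.12 (cv2) and the standard library are available. Lean on these libraries where they do the work, as an engineer would, in place of code of your own. Each camera call takes 0.05 s, during which the arm holds its last target.

## Task

Slide the orange cover of the cutlery box fully open, lay the serving spoon flat inside the box, and then slide the cover fully shut again. Also set every small food tin upright on a green mark of the serving tray, one to a mark, centred and square on it, with its red clip facing the tray's red rim. Leave the cup, bowl, jars, can and bottle standing where they are.

Things in the scene. Friction and masses are not known exactly. Their poses are not given: they have to be found in the camera images.
- tin_a: closed aluminium food tin a, 94 x 64 mm, 45 mm high to the flat lid top, about 0.3 kg; up to four identical tins (absent ones read None). Origin: centre of its underside; x points to the end that carries the red clip, z up. On the lid's middle stands a solid black rib handle, 56 mm long along x, 14 mm wide along y, from z = 45 to 75 mm: grip it from above across its width
- tin_b: closed aluminium food tin b, 94 x 64 mm, 45 mm high to the flat lid top, about 0.3 kg; up to four identical tins (absent ones read None). Origin: centre of its underside; x points to the end that carries the red clip, z up. On the lid's middle stands a solid black rib handle, 56 mm long along x, 14 mm wide along y, from z = 45 to 75 mm: grip it from above across its width
- tin_c: closed aluminium food tin c, 94 x 64 mm, 45 mm high to the flat lid top, about 0.3 kg; up to four identical tins (absent ones read None). Origin: centre of its underside; x points to the end that carries the red clip, z up. On the lid's middle stands a solid black rib handle, 56 mm long along x, 14 mm wide along y, from z = 45 to 75 mm: grip it from above across its width
- tin_d: closed aluminium food tin d, 94 x 64 mm, 45 mm high to the flat lid top, about 0.3 kg; up to four identical tins (absent ones read None). Origin: centre of its underside; x points to the end that carries the red clip, z up. On the lid's middle stands a solid black rib handle, 56 mm long along x, 14 mm wide along y, from z = 45 to 75 mm: grip it from above across its width
- tin_a_clip (a point): the red clip of tin a: at lid height, 45 mm from the tin's middle along its x
- tin_b_clip (a point): the red clip of tin b: at lid height, 45 mm from the tin's middle along its x
- tin_c_clip (a point): the red clip of tin c: at lid height, 45 mm from the tin's middle along its x
- tin_d_clip (a point): the red clip of tin d: at lid height, 45 mm from the tin's middle along its x
- tray: wooden serving tray fixed to the table, 250 (x) x 190 (y) mm; origin at the centre of its underside, deck top at z = 8 mm, rim 6 mm thick and 16 mm high. Its +x rim, with a stripe along it, is red; the other rims are dark wood. Tins are to have their x (clip) along the tray's x
- spot_1 (a point): centre, at deck height, of green place mark 1 of 4 on the tray (98 x 70 mm with a white border, long side along the tray's x); axes as the tray's. Any tin may go on any mark, one tin to a mark
- spot_2 (a point): centre, at deck height, of green place mark 2 of 4 on the tray (98 x 70 mm with a white border, long side along the tray's x); axes as the tray's. Any tin may go on any mark, one tin to a mark
- spot_3 (a point): centre, at deck height, of green place mark 3 of 4 on the tray (98 x 70 mm with a white border, long side along the tray's x); axes as the tray's. Any tin may go on any mark, one tin to a mark
- spot_4 (a point): centre, at deck height, of green place mark 4 of 4 on the tray (98 x 70 mm with a white border, long side along the tray's x); axes as the tray's. Any tin may go on any mark, one tin to a mark
- cutlery_box: white cutlery box fixed to the table, outside 210 (x) x 110 (y) x 50 mm, walls and floor 5 mm (inside 200 x 100 mm), with rails for the cover along its long sides up to z = 62 mm; origin at the centre of its underside
- cover (a joint): the orange flat cover (204 x 98 x 5 mm, underside 52 mm above the table) that slides along the cutlery box's +x, away from the robot: 0 = shut, 0.19 = fully open (m); about 1.5 N of friction plus 8 N s/m of drag; stays where it is left
- cover_grip (a point): middle of the cover's upright black rib handle, which is 14 mm thick (along the box's x), 54 mm long (along its y) and 30 mm high, its foot 57 mm and its top 87 mm above the table; axes as the box's; moves with the cover; 75 mm to the -x side of the box's middle when shut
- spoon: steel serving spoon with a black plastic handle, 161 mm long, about 0.12 kg. Origin: on the underside near its balance point; x points to the bowl. Handle 16 mm wide, 18 mm high, from x = -80 to +20 mm; bowl 50 mm wide, 12 mm high, its centre at x = +56 mm. Grip the handle from above
- red_cup: red plastic cup, 70 mm across, 100 mm high; bystander; origin at the centre of its underside (as for all bystanders)
- glass_bowl: glass bowl, 120 mm across, 55 mm high; bystander
- seasoning_jar: amber seasoning jar with a green cap, 50 mm across, 70 mm high; bystander
- milk_can: milk can with a blue band, 66 mm across, 80 mm high; bystander
- water_bottle: clear water bottle, 64 mm across, 200 mm high; bystander
- stew_jar: brown stew jar with a white cap, 70 mm across, 110 mm high; bystander
Things that resemble listed ones, but are neither listed nor needed, are in the scene too. Leave any purple look-alike of the tin_b alone. Several things have the shape of the cutlery_box; the one meant has the colours described above.

How it is judged:
By the outcome, as a careful person would: the job done as asked, in the order asked, and still so for the second after the job is handed in, with the robot touching nothing.
Of tin_a, tin_b, tin_c, tin_d only 3 to 4 are there at a start; the rules pass over those that are not, and their reading is None.
At some moment in a run one of tin_a, tin_b, tin_c, tin_d may be knocked a few centimetres aside while the robot is not near it.
Once in a run the grip may slacken for a moment while it holds something.
It also fails if it takes over 210 s, if anything falls off the work surface, if the arm or the gripper's body presses on something with over 40 N, if the wrist force passes 120 N, or if a joint passes its speed limit or range.

## Working session

There is one attempt and no reset: what is moved stays moved. The work goes in short steps, Python scripts to look and compute and a tool call to move; the robot and the scene stay as the last step left them, time stands still between calls to the robot, and variables do not carry over. Pictures are saved under pics/ and viewed, and the job is handed in when it is done.

Besides the shell and the picture viewer there is one more tool, called after ">>>" as name(argument=value, ...) on one line, values as JSON. drive_tool: Moves the arm, as the interface text tells. Its arguments: {"type":"object","properties":{"offset":{"type":"array"},"angular":{"type":"array"},"fingers":{"type":"number"},"squeeze":{"type":"number"}},"required":["offset","angular"]}

```bash
mkdir -p pics; ls; python3 - <<'E'
from cell import telemetry, vision
import cv2,pickle
print(telemetry.get_obs())
for n in("scene","top"):
    d=vision.read_camera(n); pickle.dump(d,open(n+'.pkl','wb'))
    cv2.imwrite(f'pics/{n}0.png',cv2.resize(d['pixels'][:,:,::-1],(800,600),interpolation=cv2.INTER_CUBIC))
    print(n,d['intrinsics'],d['distortion'],d['world_from_camera'])
E
```

```text
pics
{'time_s': 0.0, 'qpos': array([77.52637555, 18.43790407, -4.01674359, 83.17525587,  1.29401522,
       78.5417386 , -3.26021068]), 'joint_velocities': array([ 0.02231937,  0.00786386, -0.03415185, -0.01994364,  0.02819152,
        0.15239025, -0.01495251]), 'effort': array([-3.20541330e-04, -4.91287959e+01, -4.04500030e-01, -3.12523377e+01,
       -6.39862963e-02,  4.37174260e-02,  1.90245300e-04]), 'tool_pos': array([ 0.14917133, -0.63208804,  0.22947167]), 'tool_rot': array([-177.6478549 ,   89.89020509,  105.63626998]), 'force': array([ 0.50887822, -0.24768458,  0.17055831]), 'wrist_torque': array([0.04176156, 0.01866139, 0.05610488]), 'grip_width': 0.0869334431826604}
scene [[369.39368971   0.         254.75508319]
 [  0.         369.39368971 185.85835498]
 [  0.           0.           1.        ]] [-0.05400883  0.          0.          0.          0.        ] [[ 0.03898148 -0.82256166  0.56733831  1.19957509]
 [ 0.99922355  0.03533977 -0.0174183  -0.08287909]
 [-0.00572198  0.56757679  0.82330058  1.02799507]
 [ 0.          0.          0.          1.        ]]
top [[459.46318075   0.         261.11561763]
 [  0.         459.46318075 196.23932592]
 [  0.           0.           1.        ]] [-0.17514746  0.          0.          0.          0.        ] [[ 0.01700309  0.99551575 -0.09305524  0.40745868]
 [-0.99977048  0.01571465 -0.01456138 -0.07363804]
 [-0.01303375  0.09328147  0.99555446  1.36888654]
 [ 0.          0.          0.          1.        ]]
```

View pics/scene0.png

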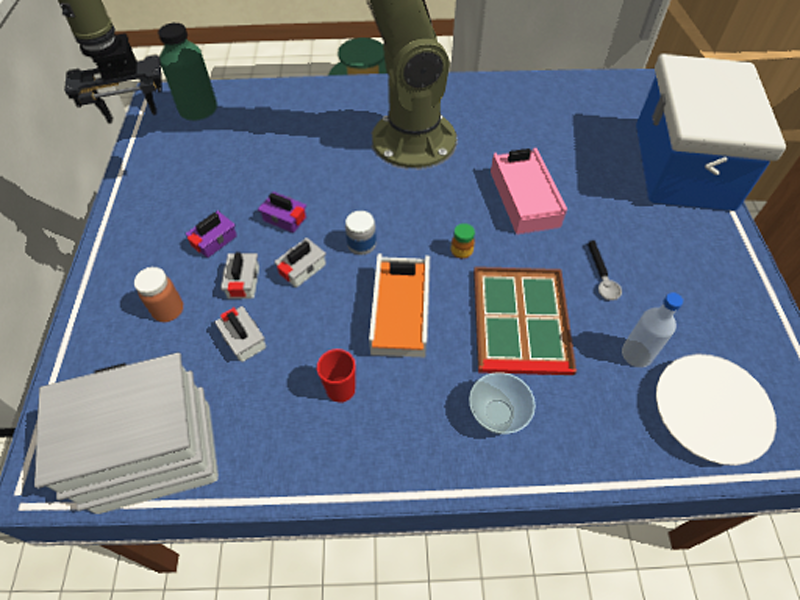

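View pics/top0.png

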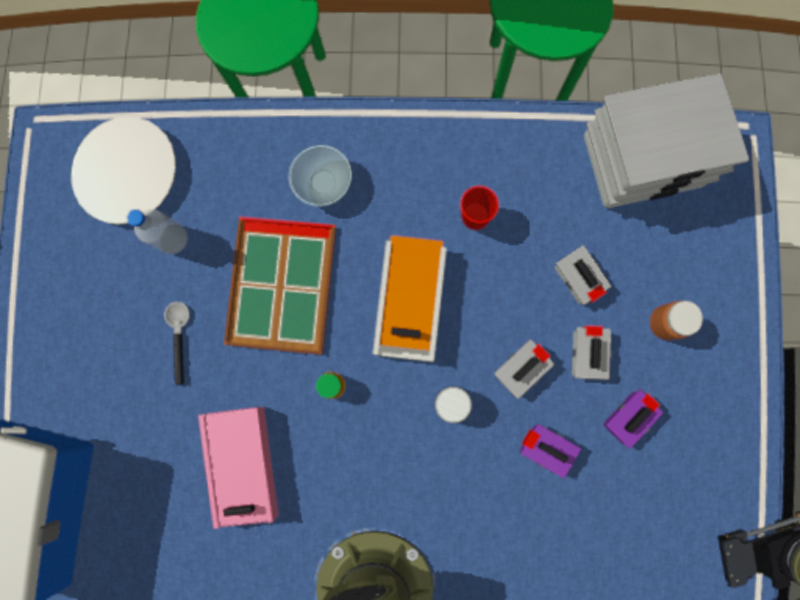

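```bash
cat > h.py <<'E'
import numpy as np,cv2,pickle
from scipy.spatial.transform import Rotation as R
F=np.diag([1,-1,-1.])
def proj(d,P):
    T=np.linalg.inv(d['world_from_camera']);P=np.atleast_2d(P).astype(float)
    Pc=(P@T[:3,:3].T+T[:3,3])@F
    return cv2.projectPoints(Pc.reshape(-1,1,3),np.zeros(3),np.zeros(3),d['intrinsics'],np.array(d['distortion']))[0][:,0]
def ray(d,uv,z):
    uv=np.atleast_2d(uv).astype(float)
    n=cv2.undistortPoints(uv.reshape(-1,1,2),d['intrinsics'],np.array(d['distortion']))[:,0]
    v=np.c_[n,np.ones(len(n))]@F@d['world_from_camera'][:3,:3].T
    o=d['world_from_camera'][:3,3]
    return o+v*((z-o[2])/v[:,2])[:,None]
def ortho(d,x0,x1,y0,y1,z,s=1000):  # up=+x, left=+y ; s px per m
    h=int((x1-x0)*s);w=int((y1-y0)*s)
    xs=x1-(np.arange(h)+.5)/s; ys=y1-(np.arange(w)+.5)/s
    X,Y=np.meshgrid(xs,ys,indexing='ij')
    uv=proj(d,np.c_[X.ravel(),Y.ravel(),np.full(X.size,z)]).reshape(h,w,2).astype(np.float32)
    im=cv2.remap(d['pixels'],uv,None,cv2.INTER_CUBIC)[:,:,::-1].copy()
    return im
def grid(im,x1,y1,s,step=.05):
    h,w=im.shape[:2]
    for k in range(-40,60):
        r=int((x1-k*step)*s);c=int((y1-k*step)*s)
        if 0<=r<h: cv2.line(im,(0,r),(w,r),(255,255,0),1);cv2.putText(im,f'{k*step:.2f}',(0,r-2),0,.35,(255,255,255),1)
        if 0<=c<w: cv2.line(im,(c,0),(c,h),(255,255,0),1);cv2.putText(im,f'{k*step:.2f}',(c+2,10),0,.35,(255,255,255),1)
    return im
def load(n): return pickle.load(open(n+'.pkl','rb'))
def shoot():
    from cell import vision
    o={}
    for n in('scene','top'):
        o[n]=vision.read_camera(n);pickle.dump(o[n],open(n+'.pkl','wb'))
    return o
def box(x,y,yaw,dims,z0,z1,off=(0,0)):
    c,s=np.cos(np.radians(yaw)),np.sin(np.radians(yaw))
    P=[]
    for z in(z0,z1):
        for a,b in((1,1),(-1,1),(-1,-1),(1,-1)):
            lx=off[0]+a*dims[0]/2;ly=off[1]+b*dims[1]/2
            P.append([x+c*lx-s*ly,y+s*lx+c*ly,z])
    return np.array(P)
def wire(im,d,P,k,col,off=(0,0)):
    p=((proj(d,P)+.5-np.array(off))*k).astype(int)
    for i in range(4):
        for a,b in((i,(i+1)%4),(4+i,4+(i+1)%4),(i,i+4)): cv2.line(im,tuple(map(int,p[a])),tuple(map(int,p[b])),col,1)
def crop(d,u0,u1,v0,v1,k):
    return cv2.resize(d['pixels'][v0:v1,u0:u1,::-1],None,fx=k,fy=k,interpolation=cv2.INTER_CUBIC)
E
python3 - <<'E'
from h import *
t=load('top')
x1,y1,s=.75,-.15,2000
im=ortho(t,.46,x1,-.55,y1,.045,s)
cv2.imwrite('pics/o1.png',grid(im,x1,y1,s))
x1,y1,s=.8,.45,1000
cv2.imwrite('pics/o2.png',grid(ortho(t,.35,x1,-.15,y1,.008,s),x1,y1,s))
E
```

```text
(no output)
```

View pics/o1.png

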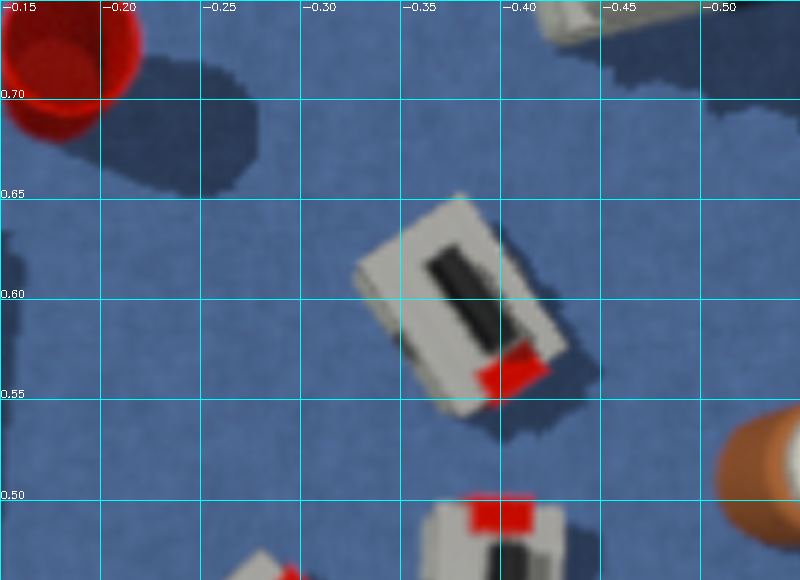

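View pics/o2.png

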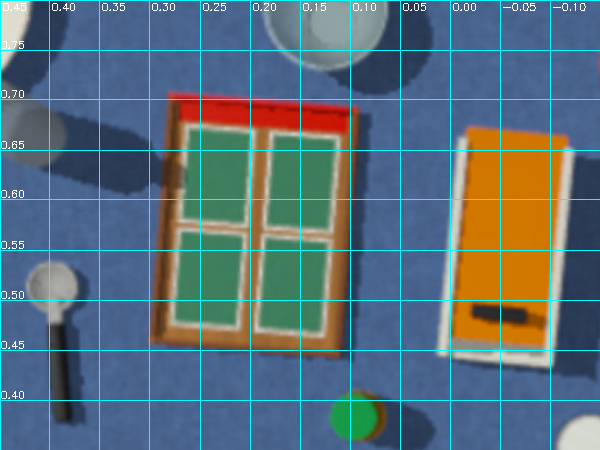

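```bash
cat > fit.py <<'E'
from h import *
from scipy.optimize import minimize
K=4
def render(d,pose,u0,v0,w,h,z=0):
    x,y,yaw=pose
    im=np.zeros((h*K,w*K,3),np.uint8);im[:]=(70,95,145)
    cam=d['world_from_camera'][:3,3]
    def bx(dims,z0,z1,off,top,side):
        P=box(x,y,yaw,dims,z0+z,z1+z,off);p=(proj(d,P)+.5-[u0,v0])*K
        c=P.mean(0)
        for i in range(4):
            j=(i+1)%4;m=(P[i]+P[j]+P[i+4]+P[j+4])/4
            n=m-c
            if n@(cam-m)>0: cv2.fillConvexPoly(im,np.round(p[[i,j,j+4,i+4]]*16).astype(int),side,shift=4)
        cv2.fillConvexPoly(im,np.round(p[4:]*16).astype(int),top,shift=4)
    bx((.094,.064),0,.045,(0,0),(165,165,160),(125,125,122))
    bx((.020,.030),.040,.0465,(.037,0),(210,20,10),(160,15,10))
    bx((.056,.014),.045,.075,(0,0),(40,40,40),(25,25,25))
    return cv2.resize(im,(w,h),interpolation=cv2.INTER_AREA)
def fit(ds,pose0,z=0,scale=(.005,.005,4)):
    wins=[]
    for d in ds:
        c=proj(d,[pose0[0],pose0[1],.04+z])[0].astype(int);r=32
        u0,v0=max(c[0]-r,0),max(c[1]-r,0)
        g=cv2.GaussianBlur(d['pixels'],(0,0),.5)[v0:v0+2*r,u0:u0+2*r].astype(float)
        wins.append((d,u0,v0,g))
    # mask: only region near tin
    def cost(q):
        s=0
        for d,u0,v0,g in wins:
            r=render(d,q,u0,v0,g.shape[1],g.shape[0],z).astype(float)
            mask=np.abs(r-np.array([70,95,145])).sum(2)>8
            mask=cv2.dilate(mask.astype(np.uint8),np.ones((5,5)))>0
            s+=np.minimum(np.abs(g-r).sum(2),200)[mask].sum()-40*0
            s+=np.minimum(np.abs(g-np.array([70,95,145])).sum(2),200)[~mask].sum()
        return s/1e3
    best=None
    for da in(-6,0,6):
        q0=np.array(pose0)+[0,0,da]
        sim=np.array([q0]+[q0+np.eye(3)[i]*scale[i] for i in range(3)])
        r=minimize(cost,q0,method='Nelder-Mead',options=dict(initial_simplex=sim,xatol=1e-4,fatol=1e-3))
        if best is None or r.fun<best.fun:best=r
    return best.x,best.fun
def overlay(d,poses,fn,u,v,k,z=0):
    im=crop(d,*u,*v,k)
    for q in poses:
        wire(im,d,box(*q,(.094,.064),z,z+.045),k,(0,255,0),(u[0],v[0]))
        wire(im,d,box(*q,(.056,.014),z+.045,z+.075),k,(0,255,255),(u[0],v[0]))
    cv2.imwrite(fn,im)
E
python3 - <<'E'
from fit import *
t,s=load('top'),load('scene')
ini={'1':(583,277,-145),'2':(593,352,5),'3':(525,369,-50)}
poses=[]
for k,(u,v,a) in ini.items():
    p=ray(t,[u/1.5625,v/1.5625],.045)[0]
    q0=[p[0],p[1],a]
    for ds in([t],[s],[t,s]):
        q,f=fit(ds,q0);print(k,np.round(q,4),round(f,1))
    poses.append(q)
overlay(t,poses,'pics/ft.png',(300,440),(140,280),5)
overlay(s,poses,'pics/fs.png',(115,225),(140,240),7)
E
```

```text
1 [   0.5981   -0.3825 -145.1822] 95.3
1 [   0.5986   -0.3855 -147.1467] 229.1
1 [   0.598    -0.3842 -146.2173] 328.8
2 [ 0.4524 -0.3996 -0.7317] 147.3
2 [ 0.4537 -0.4023 -0.2744] 279.4
2 [ 0.4528 -0.3998 -1.5276] 431.1
3 [  0.4214  -0.2709 -46.5948] 129.3
3 [  0.4238  -0.2749 -46.5939] 258.2
3 [  0.4217  -0.2718 -46.563 ] 389.9
```

View pics/ft.png

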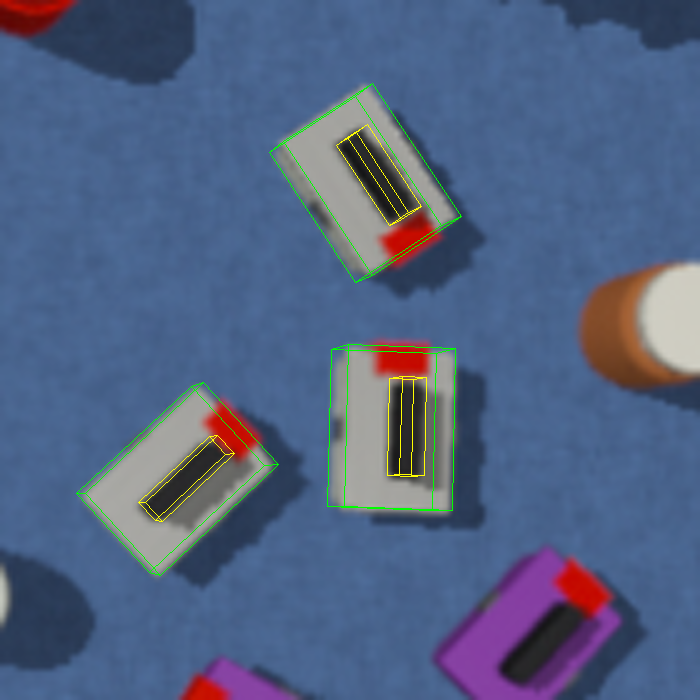

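View pics/fs.png

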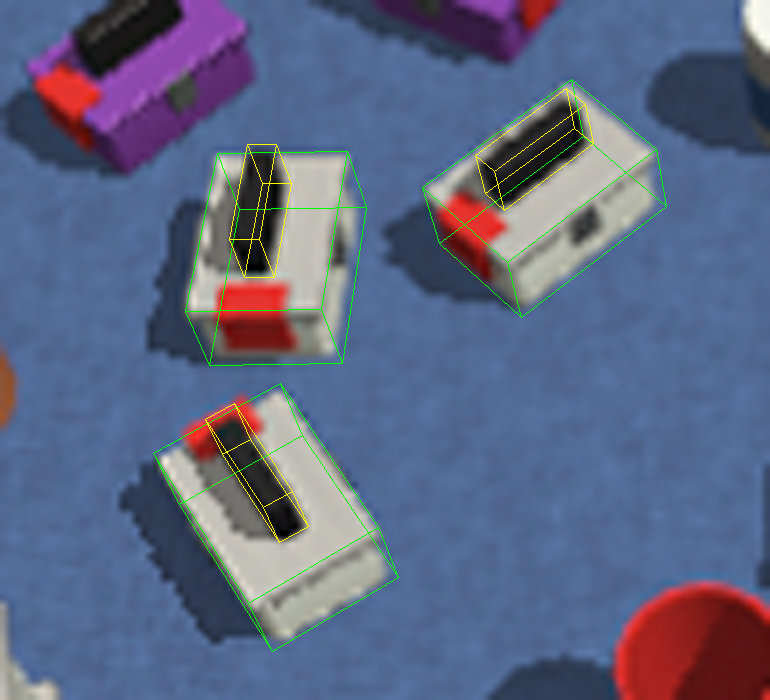

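```bash
python3 - <<'E'
from h import *
for n in('top',):
    t=load(n)
    x0,x1,y0,y1,s=.35,.8,-.15,.45,2000
    def rects(z,fun,mina):
        im=ortho(t,x0,x1,y0,y1,z,s);m=fun(im.astype(int)).astype(np.uint8)
        m=cv2.morphologyEx(m,cv2.MORPH_OPEN,np.ones((5,5)))
        for c in cv2.findContours(m,0,1)[0]:
            if cv2.contourArea(c)>mina:
                b=cv2.boxPoints(cv2.minAreaRect(c));ctr=b.mean(0)
                e=[b[1]-b[0],b[2]-b[1]]
                e=max(e,key=lambda v:np.hypot(*v));L=[np.hypot(*(b[1]-b[0]))/s,np.hypot(*(b[2]-b[1]))/s]
                print(np.round([x1-(ctr[1]+.5)/s,y1-(ctr[0]+.5)/s],4),np.round(L,4),'yaw',round(np.degrees(np.arctan2(-e[0],-e[1])),2))
    print('green');rects(.008,lambda i:(i[...,1]>i[...,2]+25)&(i[...,1]>i[...,0]+10)&(i[...,1]<150),2000)
    print('cover .057');rects(.057,lambda i:(i[...,2]>150)&(i[...,1]>70)&(i[...,0]<80),4000)
    print('handle .087');rects(.087,lambda i:(i.max(2)<75),300)
    print('handle .018');rects(.018,lambda i:(i.max(2)<75),300)
E
```

```text
green
[0.5148 0.1567] [0.0896 0.0615] yaw -4.29
[0.5214 0.2413] [0.0891 0.0615] yaw -4.48
[0.6175 0.1488] [0.0897 0.0617] yaw -4.57
[0.624  0.2336] [0.0897 0.0627] yaw -4.76
cover .057
[ 0.5572 -0.0578] [0.2041 0.0967] yaw -5.57
[0.5597 0.1827] [0.2139 0.1616] yaw -4.69
handle .087
[0.4259 0.3614] [0.0183 0.0934] yaw -175.75
[ 0.4813 -0.0514] [0.0119 0.0495] yaw -95.31
[0.614  0.2648] [0.008  0.0205] yaw -180.0
handle .018
[0.4268 0.3849] [0.0195 0.0993] yaw -175.53
[ 0.4854 -0.0502] [0.0126 0.0521] yaw -95.49
[0.6252 0.283 ] [0.0085 0.022 ] yaw -180.0
```

```bash
cat > mv.py <<'E'
import sys
from h import *
from cell import telemetry
def plan(pos,psi,cur=None):
    """pos target TCP, psi jaw azimuth deg (mod 180)"""
    o=telemetry.get_obs();R0=R.from_euler('xyz',o['tool_rot'],degrees=True)
    M=R0.as_matrix();p0=o['tool_pos']
    best=None
    for k in(0,180):
        a=np.radians(psi+k);z=np.array([np.cos(a),np.sin(a),0]);x=np.array([0,0,-1.]);y=np.cross(z,x)
        R1=np.c_[x,y,z];rv=R.from_matrix(M.T@R1).as_rotvec()
        print('t=%.2f'%o['time_s'],'p0',np.round(p0,4),'psi0 %.1f'%np.degrees(np.arctan2(M[1,2],M[0,2])),'q',np.round(o['qpos'],1),'w %.4f'%o['grip_width'],'F',np.round(o['force'],1)) if k==0 else None
        print('  off',np.round(M.T@(np.array(pos)-p0),4),'ang',np.round(rv,4),'deg %.1f'%np.degrees(np.linalg.norm(rv)))
if __name__=='__main__':
    a=list(map(float,sys.argv[1:]));plan(a[:3],a[3])
E
python3 mv.py .4825 -.051 .2 -5.5
python3 - <<'E'
from h import *
t,s=load('top'),load('scene')
x1,y1,k=.6,.45,3000
cv2.imwrite('pics/sp.png',grid(ortho(t,.36,x1,.3,y1,.015,k),x1,y1,k,.02))
E
```

```text
t=0.10 p0 [ 0.1492 -0.6322  0.2296] psi0 -76.7 q [77.5 18.4 -4.  83.2  1.3 78.5 -3.3] w 0.0872 F [ 0.5 -0.6 -0.5]
  off [ 0.0304  0.4579 -0.489 ] ang [-1.243e+00 -1.500e-03 -1.000e-03] deg 71.2
  off [ 0.0304  0.4579 -0.489 ] ang [ 1.8986e+00 -1.1000e-03  1.7000e-03] deg 108.8
```

View pics/sp.png

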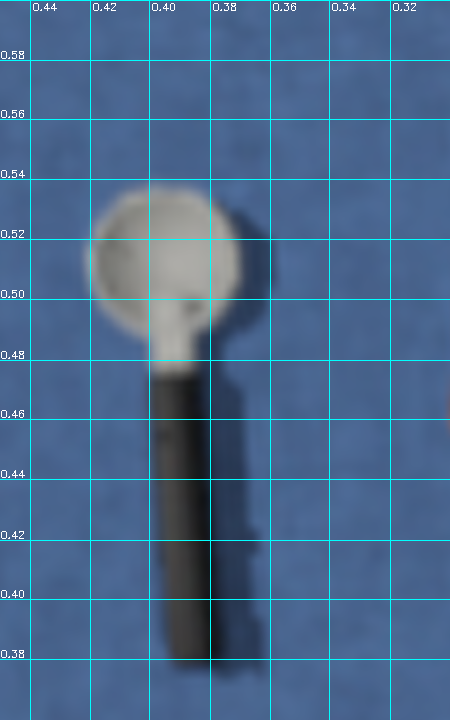

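>>> drive_tool(offset=[[0.015, 0.045, -0.05], [0.03, 0.09, -0.1], [0.03, 0.14, -0.15], [0.03, 0.185, -0.2], [0.03, 0.23, -0.25], [0.03, 0.28, -0.3], [0.03, 0.325, -0.35], [0.03, 0.37, -0.4], [0.03, 0.415, -0.445], [0.03, 0.458, -0.489]], angular=[[-0.12, 0, 0], [-0.25, 0, 0], [-0.37, 0, 0], [-0.5, 0, 0], [-0.62, 0, 0], [-0.75, 0, 0], [-0.87, 0, 0], [-1.0, 0, 0], [-1.12, 0, 0], [-1.243, 0, 0]], fingers=0, squeeze=30)

```text
time_s: 1.35
tool_pos: [0.4581, -0.0911, 0.2003]
tool_rot: [114.2, 90.0, 108.9]
force: [0.6, -0.2, -0.2]
grip_width: 0.0432
```

```bash
python3 mv.py .4825 -.051 .069 -5.5; python3 - <<'E'
from h import *
d=shoot()
cv2.imwrite('pics/a1.png',crop(d['scene'],150,400,80,260,3))
E
```

```text
t=1.35 p0 [ 0.4581 -0.0911  0.2003] psi0 -5.3 q [ 47.3  -1.9 -38.1 109.2  -1.3  72.3   4.3] w 0.0432 F [ 0.6 -0.2 -0.2]
  off [0.1313 0.0421 0.0207] ang [ 0.0037 -0.0003 -0.0007] deg 0.2
  off [0.1313 0.0421 0.0207] ang [-3.1379e+00  1.1000e-03 -5.0000e-04] deg 179.8
```

View pics/a1.png

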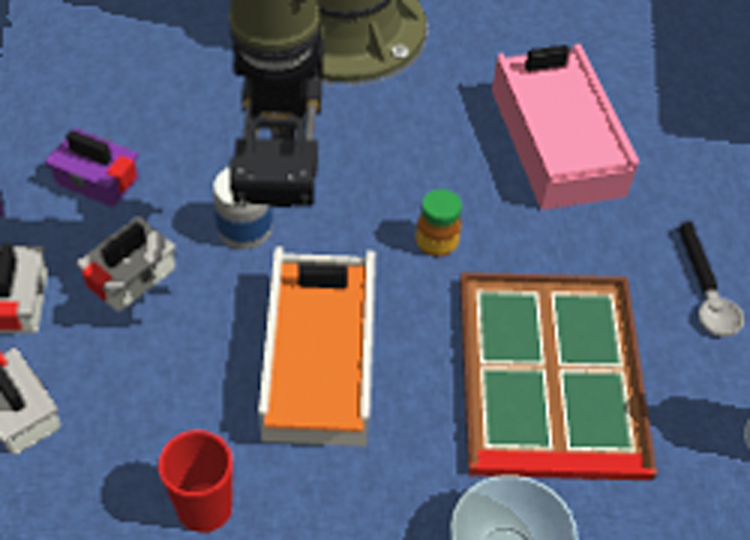

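>>> drive_tool(offset=[[0, 0.021, 0.01], [0, 0.042, 0.0207], [0.03, 0.042, 0.0207], [0.06, 0.042, 0.0207], [0.09, 0.042, 0.0207], [0.11, 0.042, 0.0207], [0.125, 0.042, 0.0207], [0.131, 0.042, 0.0207], [0.131, 0.042, 0.0207], [0.131, 0.042, 0.0207]], angular=[[0, 0, 0], [0, 0, 0], [0, 0, 0], [0, 0, 0], [0, 0, 0], [0, 0, 0], [0, 0, 0], [0, 0, 0], [0, 0, 0], [0, 0, 0]])

```text
time_s: 2.7
tool_pos: [0.4852, -0.0446, 0.0706]
tool_rot: [59.4, 89.7, 54.7]
force: [-0.0, 0.1, -0.2]
grip_width: 0.0436
```

```bash
python3 mv.py .4825 -.051 .069 -5.5; python3 - <<'E'
from h import *
d=shoot()
cv2.imwrite('pics/a2.png',crop(d['scene'],200,330,120,230,6))
E
```

```text
t=2.70 p0 [ 0.4852 -0.0446  0.0706] psi0 -4.7 q [ 41.4  10.5 -41.7 115.1   8.   57.1  -8.9] w 0.0436 F [-0.   0.1 -0.2]
  off [ 0.0016 -0.0067 -0.0021] ang [ 0.0132  0.0026 -0.0045] deg 0.8
  off [ 0.0016 -0.0067 -0.0021] ang [-3.1284  0.007   0.0041] deg 179.2
```

View pics/a2.png

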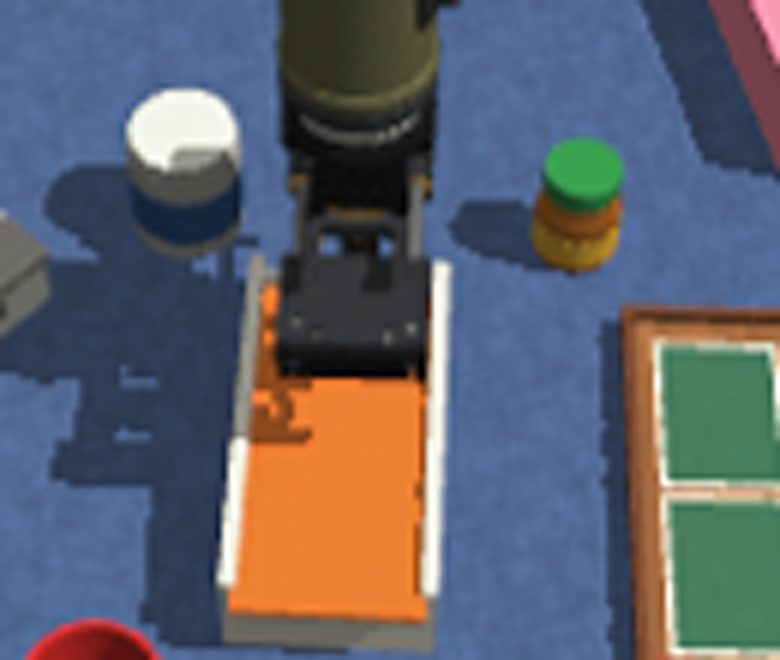

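>>> drive_tool(offset=[[0.002, -0.0067, -0.002], [0.002, -0.0067, -0.002], [0.002, -0.0067, -0.002]], angular=[[0.013, 0, 0], [0.013, 0, 0], [0.013, 0, 0]])

```text
time_s: 3.18
tool_pos: [0.4826, -0.0512, 0.0686]
tool_rot: [58.4, 89.7, 52.9]
force: [0.0, -0.0, 0.4]
grip_width: 0.0433
```

>>> drive_tool(offset=[[0, 0, 0], [0, 0, 0], [0, 0, 0], [0, 0, 0], [0, 0, 0]], angular=[[0, 0, 0], [0, 0, 0], [0, 0, 0], [0, 0, 0], [0, 0, 0]], fingers=1)

```text
time_s: 3.8
tool_pos: [0.4828, -0.0512, 0.0687]
tool_rot: [54.3, 89.7, 48.8]
force: [1.6, 0.2, -1.4]
grip_width: 0.0137
```

```bash
python3 mv.py .6725 -.070 .069 -5.5
```

```text
t=3.80 p0 [ 0.4828 -0.0512  0.0687] psi0 -5.5 q [ 41.9  10.3 -41.3 115.4   7.8  56.8  -8.8] w 0.0137 F [ 1.6  0.2 -1.4]
  off [ 0.0003 -0.0005  0.1906] ang [-0.0002  0.0032 -0.0045] deg 0.3
  off [ 0.0003 -0.0005  0.1906] ang [ 3.1414 -0.007  -0.005 ] deg 180.0
```

>>> drive_tool(offset=[[0, 0, 0.015], [0, 0, 0.035], [0, 0, 0.06], [0, 0, 0.085], [0, 0, 0.11], [0, 0, 0.135], [0, 0, 0.16], [0, 0, 0.18], [0, 0, 0.19], [0, 0, 0.192]], angular=[[0, 0, 0], [0, 0, 0], [0, 0, 0], [0, 0, 0], [0, 0, 0], [0, 0, 0], [0, 0, 0], [0, 0, 0], [0, 0, 0], [0, 0, 0]])

```text
time_s: 5.05
tool_pos: [0.6588, -0.0682, 0.068]
tool_rot: [-179.6, 88.0, 174.9]
force: [-46.3, 2.2, 34.6]
grip_width: 0.0141
```

```bash
python3 mv.py .6735 -.070 .069 -5.5
```

```text
t=5.05 p0 [ 0.6588 -0.0682  0.068 ] psi0 -5.5 q [ 30.3  32.7 -36.3  88.3  20.   67.6 -15.4] w 0.0141 F [-46.3   2.2  34.6]
  off [-0.0015 -0.0004  0.0147] ang [ 0.0003 -0.0345  0.0002] deg 2.0
  off [-0.0015 -0.0004  0.0147] ang [-3.1409e+00 -3.0000e-04 -5.4200e-02] deg 180.0
```

```bash
python3 - <<'E'
from h import *
d=shoot()
cv2.imwrite('pics/a3.png',crop(d['scene'],170,330,120,250,5))
cv2.imwrite('pics/a3t.png',crop(d['top'],220,340,110,240,5))
E
python3 mv.py .6735 -.070 .069 -5.5
```

```text
t=5.15 p0 [ 0.6588 -0.0683  0.0681] psi0 -5.5 q [ 30.3  32.7 -36.3  88.4  20.   67.5 -15.4] w 0.0143 F [-43.8   1.4  32.4]
  off [-0.0014 -0.0003  0.0148] ang [ 0.0003 -0.0335  0.0004] deg 1.9
  off [-0.0014 -0.0003  0.0148] ang [-3.1408e+00 -6.0000e-04 -5.2700e-02] deg 180.0
```

View pics/a3.png

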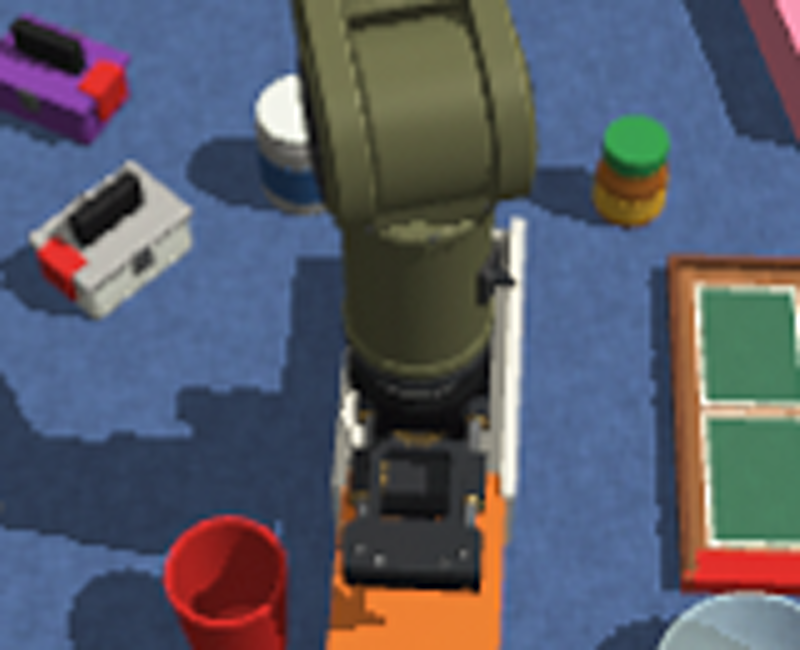

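View pics/a3t.png

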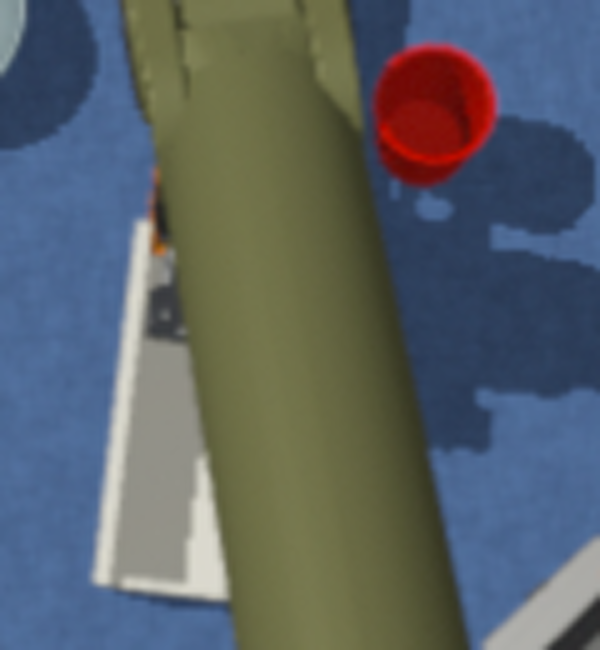

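```bash
python3 - <<'E'
from h import *
d=load('top')
a=ray(d,[[246.5,154],[238.8,226.6]],.062);print(a,np.linalg.norm(a[0]-a[1]))
a=a[:,:2];u=(a[0]-a[1])/np.linalg.norm(a[0]-a[1]);n=np.array([u[1],-u[0]])
print('yaw',np.degrees(np.arctan2(u[1],u[0])),'center',a.mean(0)+n*.055)
print('handle along',(np.array([.4828,-.0512])-a.mean(0))@u,(np.array([.6588,-.0683])-a.mean(0))@u)
E
```

```text
[[ 0.65145018 -0.01023192  0.062     ]
 [ 0.44188161  0.00747926  0.062     ]] 0.21031563825371097
yaw -4.830735679513622 center [ 0.54203421 -0.05618096]
handle along -0.05944326172812512 0.11737158781694222
```

>>> drive_tool(offset=[[0, 0, 0.002], [0, 0, 0.001], [0, 0, 0.001]], angular=[[0, -0.03, 0], [0, -0.03, 0], [0, -0.03, 0]])

```text
time_s: 5.52
tool_pos: [0.6585, -0.0683, 0.0681]
tool_rot: [-172.0, 89.5, -177.5]
force: [-7.8, 0.8, 7.5]
grip_width: 0.0139
```

>>> drive_tool(offset=[[0, 0, 0], [0, 0, 0], [0, 0, 0]], angular=[[0, 0, 0], [0, 0, 0], [0, 0, 0]], fingers=0.2)

```text
time_s: 5.9
tool_pos: [0.6589, -0.0684, 0.0677]
tool_rot: [-173.0, 89.6, -178.5]
force: [-0.1, -0.4, -0.2]
grip_width: 0.0322
```

>>> drive_tool(offset=[[-0.02, 0, 0], [-0.05, 0, 0], [-0.09, 0, 0], [-0.12, 0, 0], [-0.13, 0, 0]], angular=[[0, 0, 0], [0, 0, 0], [0, 0, 0], [0, 0, 0], [0, 0, 0]])

```text
time_s: 6.52
tool_pos: [0.6614, -0.0681, 0.2015]
tool_rot: [-157.4, 89.8, -162.9]
force: [0.2, -0.3, -0.7]
grip_width: 0.0348
```

```bash
python3 mv.py .456 .3903 .18 94
```

```text
t=6.53 p0 [ 0.6614 -0.0681  0.2015] psi0 -5.5 q [ 32.   25.7 -38.6  81.8  16.1  78.2 -12.7] w 0.0348 F [ 0.2 -0.3 -0.7]
  off [ 0.0216  0.4365 -0.2484] ang [-1.7368e+00 -2.7000e-03 -1.4000e-03] deg 99.5
  off [ 0.0216  0.4365 -0.2484] ang [ 1.4047e+00 -1.3000e-03  2.6000e-03] deg 80.5
```

>>> drive_tool(offset=[[0, 0.044, -0.025], [0, 0.087, -0.05], [0, 0.131, -0.075], [0, 0.175, -0.1], [0, 0.218, -0.125], [0, 0.262, -0.15], [0, 0.305, -0.175], [0, 0.35, -0.2], [0.01, 0.393, -0.225], [0.02, 0.4365, -0.248]], angular=[[-0.17, 0, 0], [-0.35, 0, 0], [-0.52, 0, 0], [-0.69, 0, 0], [-0.87, 0, 0], [-1.04, 0, 0], [-1.22, 0, 0], [-1.39, 0, 0], [-1.56, 0, 0], [-1.737, 0, 0]], fingers=0.2)

```text
time_s: 7.78
tool_pos: [0.4557, 0.3911, 0.1812]
tool_rot: [119.5, 89.8, -146.1]
force: [-0.3, 0.5, 1.0]
grip_width: 0.0349
```

```bash
python3 mv.py .456 .3903 .07 94;python3 - <<'E'
from h import *
d=shoot()
cv2.imwrite('pics/b1.png',cv2.resize(d['scene']['pixels'][:,:,::-1],(800,600)))
E
```

```text
t=7.78 p0 [0.4557 0.3911 0.1812] psi0 94.3 q [  6.9  27.1 -64.7  92.5  25.   76.7  32.9] w 0.0349 F [-0.3  0.5  1. ]
  off [ 0.1112 -0.0005 -0.0007] ang [ 0.0055 -0.0013 -0.0023] deg 0.3
  off [ 0.1112 -0.0005 -0.0007] ang [-3.1361e+00  3.6000e-03 -2.1000e-03] deg 179.7
```

View pics/b1.png

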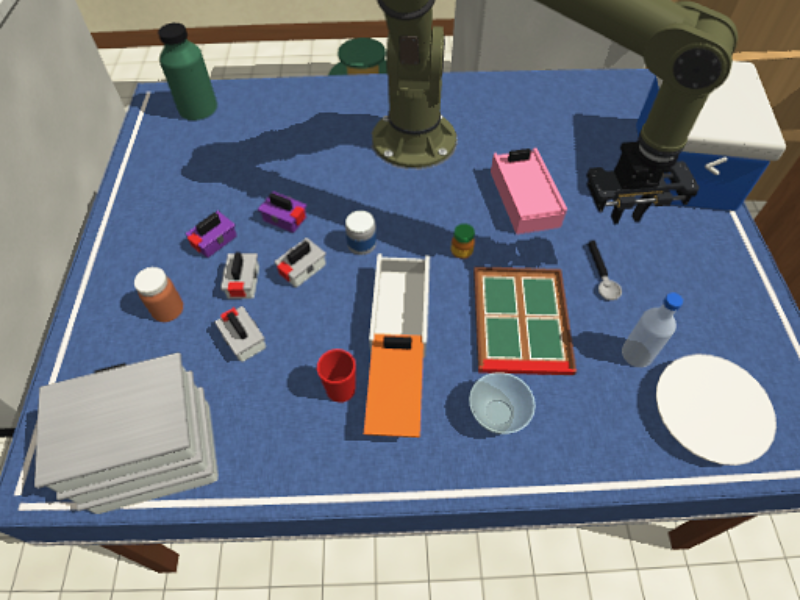

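>>> drive_tool(offset=[[0.03, 0, -0.0007], [0.07, 0, -0.0007], [0.11, 0, -0.0007], [0.14, 0, -0.0007], [0.155, 0, -0.0007], [0.162, 0, -0.0007], [0.165, 0, -0.0007], [0.165, 0, -0.0007]], angular=[[0, 0, 0], [0, 0, 0], [0, 0, 0], [0, 0, 0], [0, 0, 0], [0, 0, 0], [0, 0, 0], [0, 0, 0]])

```text
time_s: 8.88
tool_pos: [0.4502, 0.3956, 0.0164]
tool_rot: [59.9, 89.6, 154.6]
force: [0.7, -0.7, -0.4]
grip_width: 0.0348
```

```bash
python3 mv.py .456 .3903 .0105 94;python3 - <<'E'
from h import *
d=shoot()
cv2.imwrite('pics/b2.png',crop(d['scene'],350,450,110,210,6))
E
```

```text
t=8.88 p0 [0.4502 0.3956 0.0164] psi0 94.7 q [  0.9  36.6 -57.1 101.2  34.2  61.8  26.5] w 0.0348 F [ 0.7 -0.7 -0.4]
  off [ 0.0059 -0.0054 -0.0058] ang [ 0.0125  0.0032 -0.0055] deg 0.8
  off [ 0.0059 -0.0054 -0.0058] ang [-3.1291  0.0086  0.0049] deg 179.3
```

View pics/b2.png

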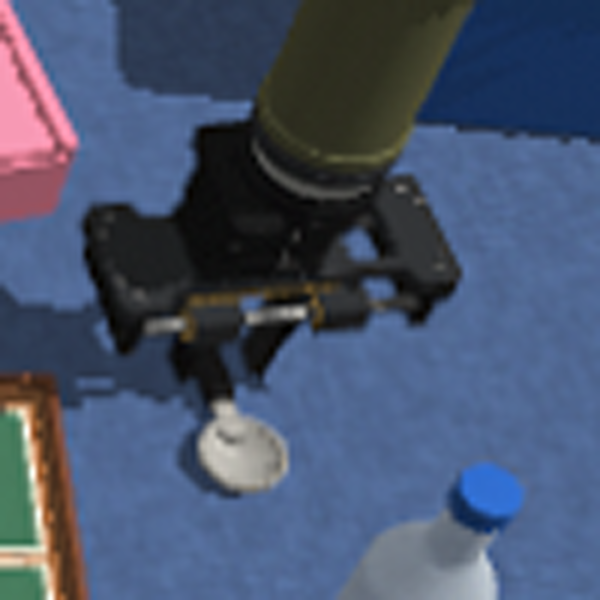

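>>> drive_tool(offset=[[0.003, -0.0054, -0.0058], [0.006, -0.0054, -0.0058], [0.006, -0.0054, -0.0058], [0.006, -0.0054, -0.0058]], angular=[[0.0125, 0, 0], [0.0125, 0, 0], [0.0125, 0, 0], [0.0125, 0, 0]])

```text
time_s: 9.48
tool_pos: [0.4558, 0.3904, 0.0104]
tool_rot: [59.8, 89.6, 153.8]
force: [-0.4, 0.2, 0.8]
grip_width: 0.0345
```

>>> drive_tool(offset=[[0, 0, 0], [0, 0, 0], [0, 0, 0], [0, 0, 0]], angular=[[0, 0, 0], [0, 0, 0], [0, 0, 0], [0, 0, 0]], fingers=1, squeeze=40)

```text
time_s: 9.98
tool_pos: [0.4558, 0.3906, 0.0105]
tool_rot: [58.2, 89.6, 152.2]
force: [-0.4, -0.3, -0.5]
grip_width: 0.0155
```

>>> drive_tool(offset=[[-0.01, 0, 0], [-0.03, 0, 0], [-0.06, 0, 0], [-0.09, 0, 0], [-0.11, 0, 0], [-0.115, 0, 0]], angular=[[0, 0, 0], [0, 0, 0], [0, 0, 0], [0, 0, 0], [0, 0, 0], [0, 0, 0]])

```text
time_s: 10.72
tool_pos: [0.457, 0.3908, 0.1274]
tool_rot: [34.4, 89.7, 128.4]
force: [0.0, -0.4, -1.7]
grip_width: 0.0156
```

```bash
python3 mv.py .536 -.0555 .13 84.8;python3 - <<'E'
from h import *
d=shoot()
cv2.imwrite('pics/b3.png',crop(d['scene'],350,450,90,190,6))
cv2.imwrite('pics/b3t.png',crop(d['top'],80,220,140,260,5))
E
```

```text
t=10.72 p0 [0.457  0.3908 0.1274] psi0 94.0 q [  5.7  29.8 -62.7  96.   27.4  71.4  31.1] w 0.0156 F [ 0.  -0.4 -1.7]
  off [-0.0049 -0.0475 -0.4507] ang [ 0.1607  0.0044 -0.0035] deg 9.2
  off [-0.0049 -0.0475 -0.4507] ang [-2.9809  0.0053  0.0065] deg 170.8
```

View pics/b3.png

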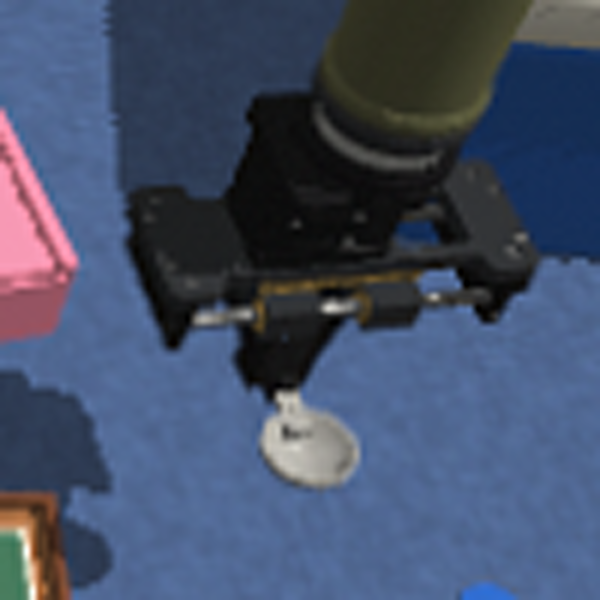

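View pics/b3t.png

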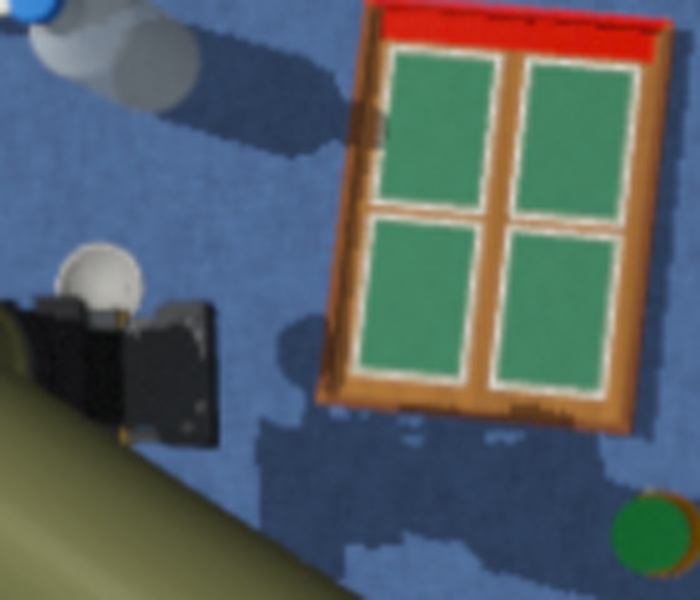

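>>> drive_tool(offset=[[0, -0.003, -0.03], [0, -0.008, -0.08], [0, -0.014, -0.13], [0, -0.019, -0.18], [0, -0.024, -0.23], [0, -0.03, -0.28], [0, -0.035, -0.33], [0, -0.04, -0.38], [0, -0.045, -0.425], [-0.003, -0.0475, -0.45]], angular=[[0.016, 0, 0], [0.03, 0, 0], [0.05, 0, 0], [0.065, 0, 0], [0.08, 0, 0], [0.1, 0, 0], [0.115, 0, 0], [0.13, 0, 0], [0.15, 0, 0], [0.161, 0, 0]])

```text
time_s: 12.08
tool_pos: [0.5346, -0.0584, 0.1257]
tool_rot: [72.0, 89.5, 156.6]
force: [-0.5, 0.9, -1.4]
grip_width: 0.0156
```

```bash
python3 mv.py .536 -.0555 .1 84.8;python3 - <<'E'
from h import *
d=shoot()
cv2.imwrite('pics/b4.png',crop(d['scene'],200,320,120,240,6))
E
```

```text
t=12.07 p0 [ 0.5346 -0.0584  0.1257] psi0 84.6 q [ 57.4  20.1 -62.6 104.5  19.   67.5  73.2] w 0.0156 F [-0.5  0.9 -1.4]
  off [ 0.0257 -0.0013  0.0029] ang [-0.0041  0.0026 -0.0081] deg 0.5
  off [ 0.0257 -0.0013  0.0029] ang [ 3.1375 -0.0126 -0.0041] deg 179.8
```

View pics/b4.png

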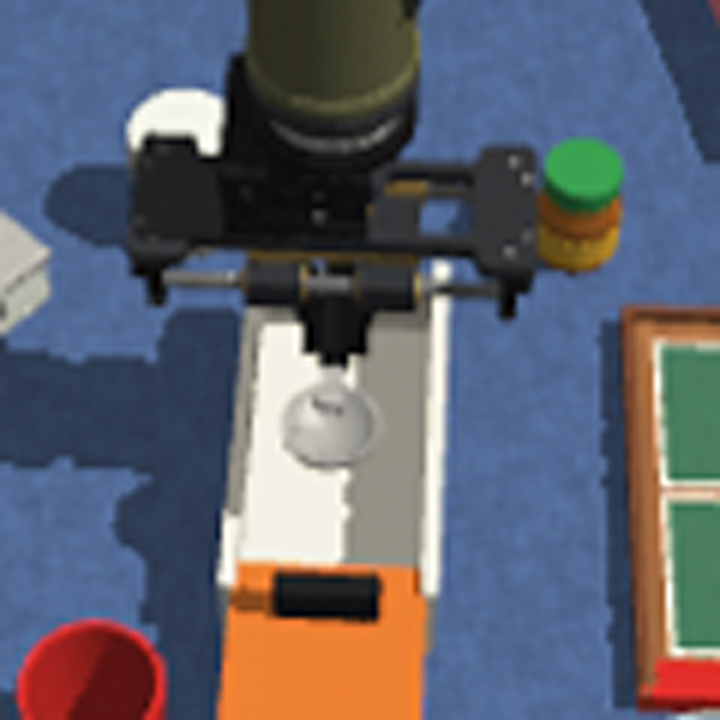

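>>> drive_tool(offset=[[0.015, -0.0013, 0.003], [0.035, -0.0013, 0.003], [0.055, -0.0013, 0.003], [0.07, -0.0013, 0.003], [0.07, -0.0013, 0.003]], angular=[[-0.004, 0, 0], [-0.004, 0, 0], [-0.004, 0, 0], [-0.004, 0, 0], [-0.004, 0, 0]])

```text
time_s: 12.8
tool_pos: [0.5354, -0.0548, 0.0548]
tool_rot: [70.6, 89.4, 155.4]
force: [-0.0, 0.0, -0.5]
grip_width: 0.0158
```

```bash
python3 mv.py .536 -.0555 .0165 84.8;python3 - <<'E'
from h import *
d=shoot()
cv2.imwrite('pics/b5.png',crop(d['scene'],200,320,120,240,6))
E
```

```text
t=12.80 p0 [ 0.5354 -0.0548  0.0548] psi0 84.8 q [ 53.   25.5 -58.8 108.1  24.6  61.   68.9] w 0.0158 F [-0.   0.  -0.5]
  off [ 0.0383 -0.001  -0.0007] ang [-0.0003  0.0033 -0.0093] deg 0.6
  off [ 0.0383 -0.001  -0.0007] ang [ 3.1413 -0.0146 -0.0052] deg 180.0
```

View pics/b5.png

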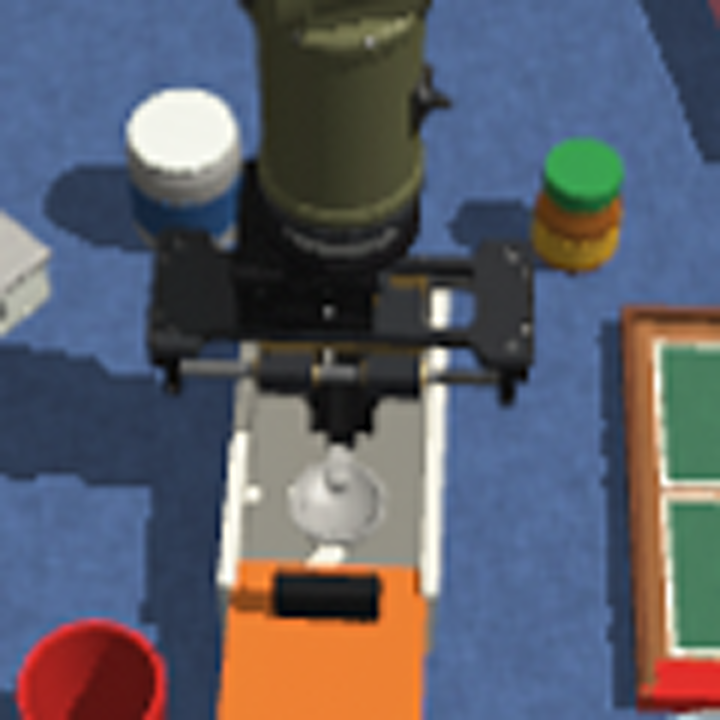

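>>> drive_tool(offset=[[0.01, -0.001, 0], [0.02, -0.001, 0], [0.03, -0.001, 0], [0.036, -0.001, 0], [0.038, -0.001, 0], [0.038, -0.001, 0]], angular=[[0, 0, 0], [0, 0, 0], [0, 0, 0], [0, 0, 0], [0, 0, 0], [0, 0, 0]])

```text
time_s: 13.65
tool_pos: [0.5377, -0.0549, 0.0185]
tool_rot: [63.7, 89.6, 148.4]
force: [-0.1, -0.5, -0.3]
grip_width: 0.0156
```

```bash
python3 mv.py .536 -.0555 .016 84.8
```

```text
t=13.65 p0 [ 0.5377 -0.0549  0.0185] psi0 84.8 q [ 50.6  28.5 -56.3 109.3  27.8  57.5  66.6] w 0.0156 F [-0.1 -0.5 -0.3]
  off [ 0.0025  0.0016 -0.0007] ang [-0.0007  0.003  -0.0061] deg 0.4
  off [ 0.0025  0.0016 -0.0007] ang [ 3.1409 -0.0096 -0.0048] deg 180.0
```

>>> drive_tool(offset=[[0.002, 0.0016, 0], [0.0025, 0.0016, 0], [0.0025, 0.0016, 0]], angular=[[0, 0, 0], [0, 0, 0], [0, 0, 0]])

```text
time_s: 14.02
tool_pos: [0.5361, -0.0549, 0.0161]
tool_rot: [64.2, 89.6, 149.0]
force: [0.1, 0.1, -0.4]
grip_width: 0.0159
```

>>> drive_tool(offset=[[0, 0, 0], [0, 0, 0], [0, 0, 0]], angular=[[0, 0, 0], [0, 0, 0], [0, 0, 0]], fingers=0.35)

```text
time_s: 14.4
tool_pos: [0.5363, -0.0548, 0.0162]
tool_rot: [63.6, 89.6, 148.4]
force: [-0.5, 0.2, -0.3]
grip_width: 0.0274
```

>>> drive_tool(offset=[[-0.01, 0, 0], [-0.03, 0, 0], [-0.07, 0, 0], [-0.12, 0, 0], [-0.16, 0, 0], [-0.18, 0, 0]], angular=[[0, 0, 0], [0, 0, 0], [0, 0, 0], [0, 0, 0], [0, 0, 0], [0, 0, 0]])

```text
time_s: 15.15
tool_pos: [0.5384, -0.0551, 0.1995]
tool_rot: [45.9, 89.9, 130.7]
force: [0.2, 0.5, -0.5]
grip_width: 0.0282
```

```bash
python3 mv.py .6588 -.0683 .17 -5.3;python3 - <<'E'
from h import *
d=shoot()
cv2.imwrite('pics/b6.png',crop(d['scene'],200,320,120,240,6))
E
```

```text
t=15.15 p0 [ 0.5384 -0.0551  0.1995] psi0 84.8 q [ 60.4  15.7 -65.6  99.4  14.7  74.6  76.4] w 0.0282 F [ 0.2  0.5 -0.5]
  off [ 0.0293 -0.1211 -0.0022] ang [ 1.5721 -0.     -0.0025] deg 90.1
  off [ 0.0293 -0.1211 -0.0022] ang [-1.5695  0.0025 -0.    ] deg 89.9
```

View pics/b6.png

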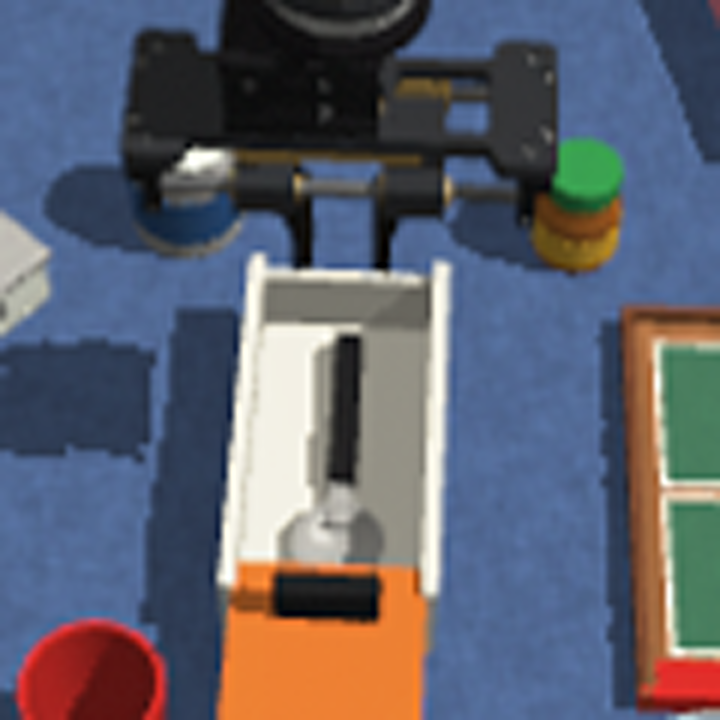

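>>> drive_tool(offset=[[0, -0.013, 0], [0, -0.026, 0], [0, -0.04, 0], [0, -0.053, 0], [0, -0.067, 0], [0, -0.08, 0], [0, -0.094, 0], [0, -0.107, 0], [0.01, -0.121, -0.002], [0.025, -0.121, -0.002]], angular=[[0.175, 0, 0], [0.35, 0, 0], [0.525, 0, 0], [0.7, 0, 0], [0.875, 0, 0], [1.05, 0, 0], [1.22, 0, 0], [1.4, 0, 0], [1.572, 0, 0], [1.572, 0, 0]], fingers=0.1)

```text
time_s: 16.5
tool_pos: [0.6586, -0.0685, 0.1709]
tool_rot: [156.9, 89.8, 151.7]
force: [0.4, 0.3, 0.4]
grip_width: 0.0394
```

```bash
python3 mv.py .6588 -.0683 .1 -5.3
```

```text
t=16.50 p0 [ 0.6586 -0.0685  0.1709] psi0 -5.2 q [ 35.1  27.7 -42.7  84.3  18.8  75.6 -14.3] w 0.0394 F [0.4 0.3 0.4]
  off [0.0709 0.0001 0.0005] ang [ 0.0014 -0.0039 -0.0016] deg 0.3
  off [0.0709 0.0001 0.0005] ang [-3.1402e+00  2.6000e-03 -6.1000e-03] deg 179.9
```

>>> drive_tool(offset=[[0.03, 0, 0], [0.06, 0, 0], [0.085, 0, 0], [0.097, 0, 0], [0.102, 0, 0], [0.102, 0, 0], [0.102, 0, 0]], angular=[[0, 0, 0], [0, 0, 0], [0, 0, 0], [0, 0, 0], [0, 0, 0], [0, 0, 0], [0, 0, 0]])

```text
time_s: 17.38
tool_pos: [0.6589, -0.0683, 0.07]
tool_rot: [143.4, 89.8, 138.2]
force: [-0.4, 0.0, -0.3]
grip_width: 0.0395
```

>>> drive_tool(offset=[[0, 0, 0], [0, 0, 0], [0, 0, 0], [0, 0, 0]], angular=[[0, 0, 0], [0, 0, 0], [0, 0, 0], [0, 0, 0]], fingers=1, squeeze=30)

```text
time_s: 17.88
tool_pos: [0.6585, -0.0683, 0.0701]
tool_rot: [153.1, 89.8, 147.9]
force: [-0.8, 0.6, 3.1]
grip_width: 0.0138
```

```bash
python3 mv.py .4673 -.0495 .068 -5.3
```

```text
t=17.88 p0 [ 0.6585 -0.0683  0.0701] psi0 -5.2 q [ 33.9  32.6 -40.7  90.   22.5  66.1 -16.8] w 0.0138 F [-0.8  0.6  3.1]
  off [ 0.0027  0.0013 -0.1921] ang [ 0.0014 -0.003  -0.0015] deg 0.2
  off [ 0.0027  0.0013 -0.1921] ang [-3.1402e+00  2.4000e-03 -4.7000e-03] deg 179.9
```

>>> drive_tool(offset=[[0.001, 0, -0.015], [0.001, 0, -0.035], [0.001, 0, -0.06], [0.001, 0, -0.085], [0.001, 0, -0.11], [0.001, 0.001, -0.135], [0.001, 0.001, -0.155], [0.001, 0.001, -0.17], [0.001, 0.001, -0.18], [0.001, 0.001, -0.185]], angular=[[0, 0, 0], [0, 0, 0], [0, 0, 0], [0, 0, 0], [0, 0, 0], [0, 0, 0], [0, 0, 0], [0, 0, 0], [0, 0, 0], [0, 0, 0]])

```text
time_s: 19.12
tool_pos: [0.4746, -0.0505, 0.07]
tool_rot: [143.2, 89.9, 138.0]
force: [1.9, 0.2, 0.4]
grip_width: 0.014
```

```bash
python3 mv.py .4673 -.0495 .068 -5.3
```

```text
t=19.12 p0 [ 0.4746 -0.0505  0.07  ] psi0 -5.2 q [ 47.7  10.3 -47.6 116.1   9.   57.3  -9.5] w 0.0140 F [1.9 0.2 0.4]
  off [ 0.002   0.0003 -0.0073] ang [ 0.0013 -0.0018 -0.0013] deg 0.1
  off [ 0.002   0.0003 -0.0073] ang [-3.1403e+00  2.1000e-03 -2.8000e-03] deg 179.9
```

>>> drive_tool(offset=[[0, 0, -0.003], [0, 0, -0.006], [0, 0, -0.008], [0, 0, -0.009], [0, 0, -0.009]], angular=[[0, 0, 0], [0, 0, 0], [0, 0, 0], [0, 0, 0], [0, 0, 0]])

```text
time_s: 19.75
tool_pos: [0.4693, -0.05, 0.0701]
tool_rot: [21.8, 89.6, 16.5]
force: [14.5, -1.7, -12.5]
grip_width: 0.0135
```

>>> drive_tool(offset=[[0, 0, -0.001], [0, 0, -0.001], [0, 0, -0.001]], angular=[[0, 0, 0], [0, 0, 0], [0, 0, 0]])

```text
time_s: 20.12
tool_pos: [0.4694, -0.05, 0.07]
tool_rot: [20.5, 89.5, 15.3]
force: [6.8, 1.0, -4.4]
grip_width: 0.014
```

>>> drive_tool(offset=[[0, 0, 0], [0, 0, 0], [0, 0, 0]], angular=[[0, 0, 0], [0, 0, 0], [0, 0, 0]], fingers=0.3)

```text
time_s: 20.5
tool_pos: [0.4689, -0.0498, 0.0698]
tool_rot: [23.2, 89.5, 18.1]
force: [-0.5, 0.2, -1.0]
grip_width: 0.0288
```

>>> drive_tool(offset=[[-0.01, 0, 0], [-0.03, 0, 0], [-0.07, 0, 0], [-0.1, 0, 0], [-0.12, 0, 0], [-0.12, 0, 0]], angular=[[0, 0, 0], [0, 0, 0], [0, 0, 0], [0, 0, 0], [0, 0, 0], [0, 0, 0]])

```text
time_s: 21.25
tool_pos: [0.4691, -0.0502, 0.1917]
tool_rot: [9.7, 89.3, 4.5]
force: [0.2, -0.2, -0.2]
grip_width: 0.0302
```

```bash
cat > look.py <<'E'
from fit import *
d=shoot();t,s=d['top'],d['scene']
import sys
def findtins():
    # recompute from top only with last poses
    import json
    P=json.load(open('poses.json'));out={}
    for k,q in P.items():
        q2,f=fit([t],q);out[k]=list(q2);print(k,np.round(q2,4),round(f,1))
    return out
E
echo '{"1":[0.5981,-0.3825,-145.2],"2":[0.4524,-0.3996,-0.7],"3":[0.4214,-0.2709,-46.6]}' > poses.json
python3 - <<'E'
from look import *
o=findtins()
overlay(t,o.values(),'pics/c1t.png',(300,440),(140,280),5)
cv2.imwrite('pics/c1.png',cv2.resize(s['pixels'][:,:,::-1],(800,600)))
E
python3 mv.py .4214 -.2709 .18 43.4
```

```text
1 [   0.5981   -0.3825 -145.2148] 109.3
2 [ 0.4525 -0.3996 -0.8201] 225.6
3 [  0.4237  -0.2733 -46.9106] 325.9
t=21.35 p0 [ 0.4676 -0.0501  0.1895] psi0 -5.2 q [ 52.1  -1.1 -47.9 109.8  -1.1  70.6  -0.7] w 0.0305 F [-0.1 -0.2 -0.9]
  off [ 0.0086 -0.2241 -0.026 ] ang [-8.482e-01  8.200e-03  3.000e-04] deg 48.6
  off [ 0.0086 -0.2241 -0.026 ] ang [ 2.2934e+00  3.0000e-04 -1.0000e-02] deg 131.4
```

View pics/c1.png

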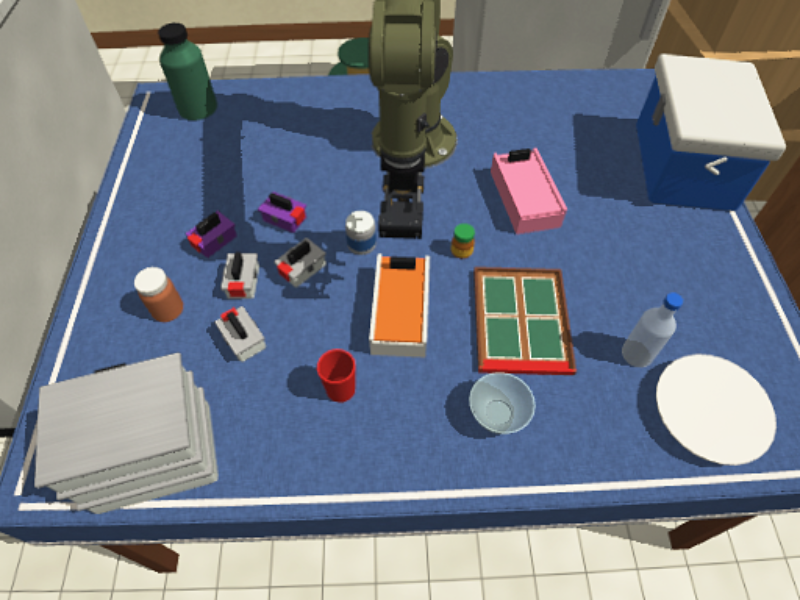

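View pics/c1t.png

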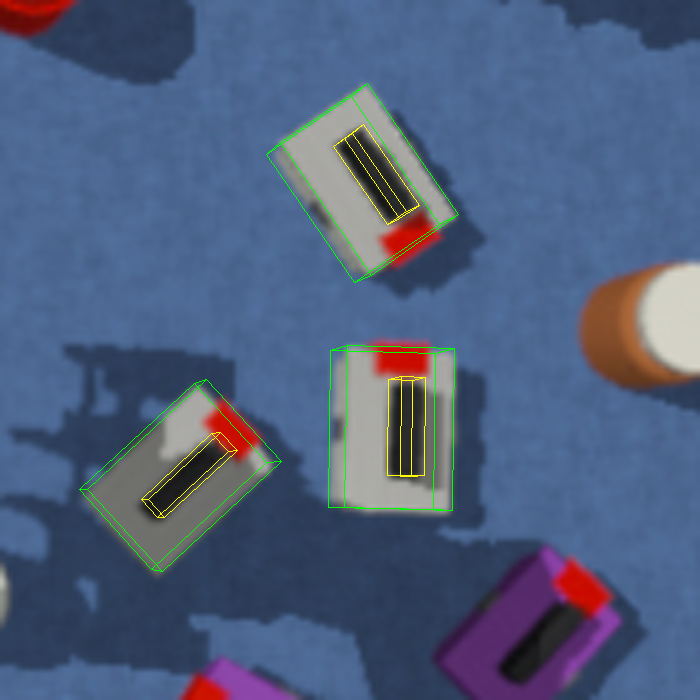

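>>> drive_tool(offset=[[0, -0.037, -0.004], [0, -0.075, -0.009], [0, -0.112, -0.013], [0, -0.15, -0.017], [0, -0.187, -0.022], [0.005, -0.224, -0.026], [0.02, -0.224, -0.026], [0.04, -0.224, -0.026], [0.05, -0.224, -0.026], [0.05, -0.224, -0.026]], angular=[[-0.14, 0, 0], [-0.28, 0, 0], [-0.42, 0, 0], [-0.56, 0, 0], [-0.7, 0, 0], [-0.848, 0, 0], [-0.848, 0, 0], [-0.848, 0, 0], [-0.848, 0, 0], [-0.848, 0, 0]], fingers=0)

```text
time_s: 22.6
tool_pos: [0.4213, -0.2695, 0.1374]
tool_rot: [-6.9, 89.6, 36.6]
force: [-0.7, -0.1, 1.1]
grip_width: 0.0435
```

```bash
python3 mv.py .4214 -.2709 .0575 43.4
```

```text
t=22.60 p0 [ 0.4213 -0.2695  0.1374] psi0 43.4 q [ 63.1   6.2 -34.9 109.9   3.5  64.9  70.4] w 0.0435 F [-0.7 -0.1  1.1]
  off [ 0.0799 -0.0011 -0.0015] ang [0.0007 0.0071 0.0009] deg 0.4
  off [ 0.0799 -0.0011 -0.0015] ang [-3.1409e+00 -1.3000e-03  1.1100e-02] deg 180.0
```

>>> drive_tool(offset=[[0.02, -0.001, -0.0015], [0.045, -0.001, -0.0015], [0.065, -0.001, -0.0015], [0.076, -0.001, -0.0015], [0.08, -0.001, -0.0015], [0.08, -0.001, -0.0015], [0.08, -0.001, -0.0015]], angular=[[0, 0, 0], [0, 0, 0], [0, 0, 0], [0, 0, 0], [0, 0, 0], [0, 0, 0], [0, 0, 0]])

```text
time_s: 23.48
tool_pos: [0.4219, -0.2712, 0.0582]
tool_rot: [-17.3, 89.6, 26.1]
force: [0.0, -0.3, -0.4]
grip_width: 0.0436
```

```bash
python3 mv.py .4214 -.2709 .0575 43.4; python3 - <<'E'
from look import *
cv2.imwrite('pics/c2.png',crop(s,150,270,110,210,6))
E
```

```text
t=23.48 p0 [ 0.4219 -0.2712  0.0582] psi0 43.4 q [ 61.6  12.2 -34.3 114.1   7.9  55.8  66.9] w 0.0436 F [ 0.  -0.3 -0.4]
  off [ 0.0007  0.0006 -0.0001] ang [0.0006 0.0072 0.0022] deg 0.4
  off [ 0.0007  0.0006 -0.0001] ang [-3.141  -0.0035  0.0113] deg 180.0
```

View pics/c2.png

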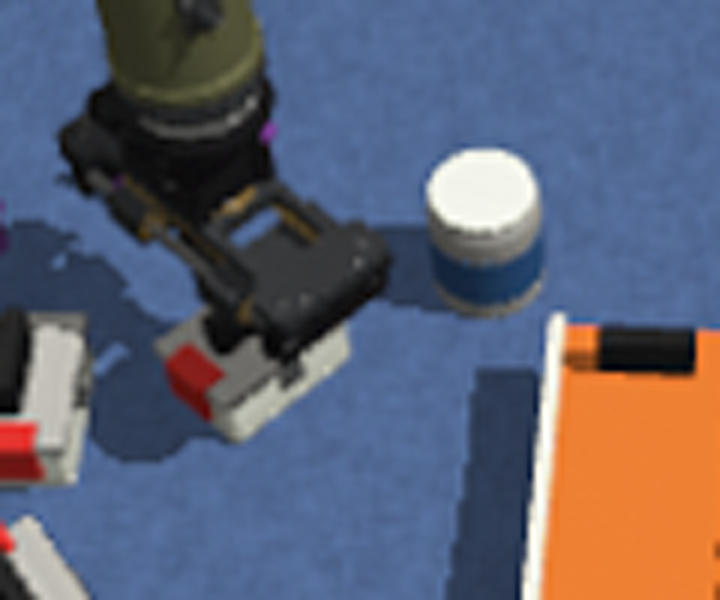

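Close and lift.

>>> drive_tool(offset=[[0, 0, 0], [0, 0, 0], [0, 0, 0], [0, 0, 0], [0, 0, 0]], angular=[[0, 0, 0], [0, 0, 0], [0, 0, 0], [0, 0, 0], [0, 0, 0]], fingers=1, squeeze=45)

```text
time_s: 24.2
tool_pos: [0.4218, -0.2711, 0.0581]
tool_rot: [-16.2, 89.6, 27.2]
force: [-0.0, 0.4, -1.0]
grip_width: 0.0137
```

>>> drive_tool(offset=[[-0.01, 0, 0], [-0.03, 0, 0], [-0.06, 0, 0], [-0.085, 0, 0], [-0.1, 0, 0], [-0.1, 0, 0]], angular=[[0, 0, 0], [0, 0, 0], [0, 0, 0], [0, 0, 0], [0, 0, 0], [0, 0, 0]])

```text
time_s: 24.95
tool_pos: [0.4216, -0.2718, 0.159]
tool_rot: [-29.6, 89.5, 13.9]
force: [0.5, 0.5, -2.7]
grip_width: 0.0139
```

```bash
python3 mv.py .5148 .1567 .155 85.5; python3 - <<'E'
from look import *
cv2.imwrite('pics/c3.png',crop(s,150,270,90,210,6))
E
```

```text
t=24.95 p0 [ 0.4216 -0.2718  0.159 ] psi0 43.4 q [ 63.7   4.9 -35.  108.4   2.7  67.3  71.2] w 0.0139 F [ 0.5  0.5 -2.7]
  off [0.0056 0.2472 0.3623] ang [-0.7342  0.0054  0.0065] deg 42.1
  off [0.0056 0.2472 0.3623] ang [ 2.4073  0.0083 -0.0068] deg 137.9
```

View pics/c3.png

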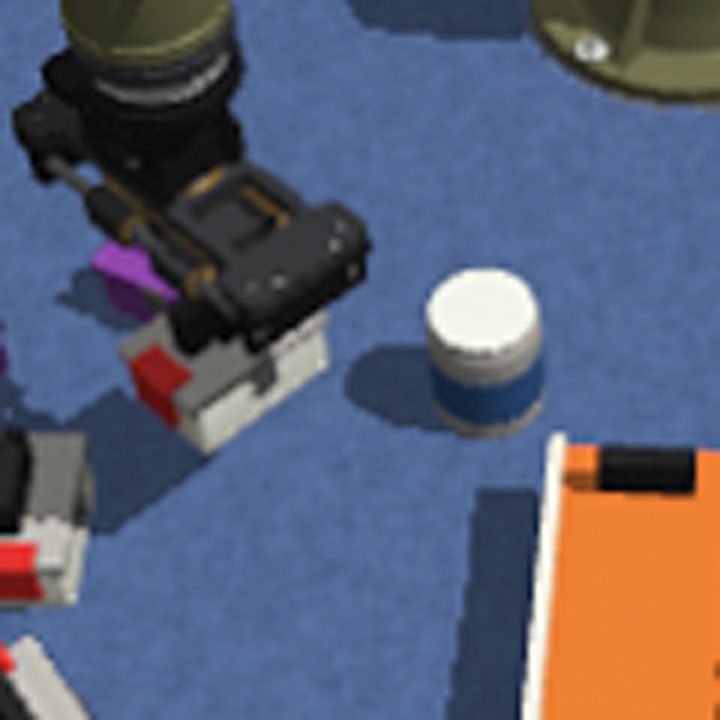

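>>> drive_tool(offset=[[-0.012, 0.01, 0.015], [-0.015, 0.03, 0.045], [-0.015, 0.06, 0.088], [-0.015, 0.093, 0.136], [-0.015, 0.125, 0.184], [-0.015, 0.158, 0.232], [-0.015, 0.19, 0.28], [-0.015, 0.22, 0.323], [-0.01, 0.24, 0.35], [-0.005, 0.247, 0.362]], angular=[[-0.04, 0, 0], [-0.1, 0, 0], [-0.18, 0, 0], [-0.27, 0, 0], [-0.37, 0, 0], [-0.46, 0, 0], [-0.56, 0, 0], [-0.65, 0, 0], [-0.71, 0, 0], [-0.734, 0, 0]])

```text
time_s: 26.3
tool_pos: [0.5118, 0.1621, 0.1648]
tool_rot: [-38.2, 89.6, 47.8]
force: [-0.1, -0.5, -3.8]
grip_width: 0.0137
```

```bash
python3 mv.py .5148 .1567 .1 85.5; python3 - <<'E'
from look import *
cv2.imwrite('pics/c4.png',crop(s,270,390,110,230,6))
E
```

```text
t=26.30 p0 [0.5118 0.1621 0.1648] psi0 86.0 q [ 32.2  14.3 -58.9 102.9  12.9  69.6  55.6] w 0.0137 F [-0.1 -0.5 -3.8]
  off [ 0.0648 -0.003  -0.0056] ang [0.0085 0.0061 0.0048] deg 0.7
  off [ 0.0648 -0.003  -0.0056] ang [-3.133  -0.0075  0.0096] deg 179.5
```

View pics/c4.png

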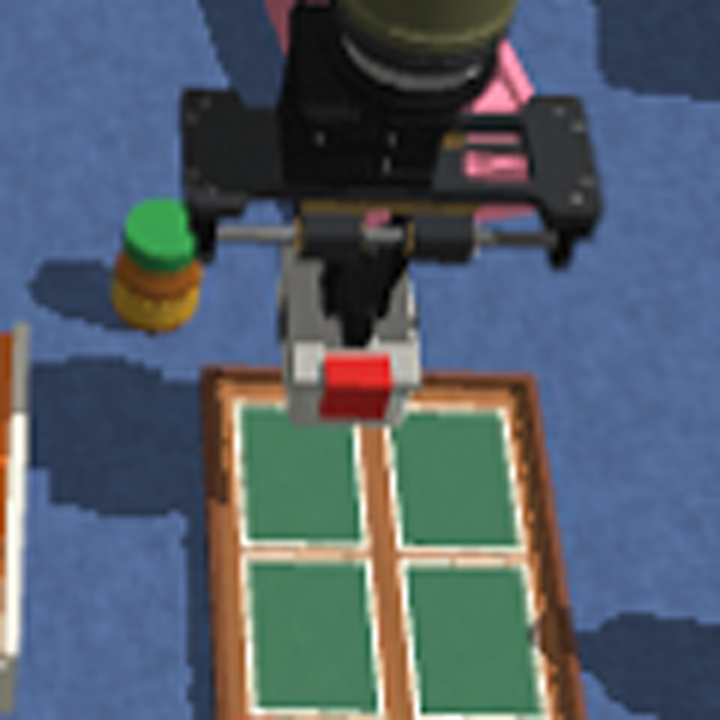

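>>> drive_tool(offset=[[0.02, -0.003, -0.0056], [0.045, -0.003, -0.0056], [0.065, -0.003, -0.0056], [0.08, -0.003, -0.0056], [0.085, -0.003, -0.0056], [0.085, -0.003, -0.0056], [0.085, -0.003, -0.0056]], angular=[[0.0085, 0, 0], [0.0085, 0, 0], [0.0085, 0, 0], [0.0085, 0, 0], [0.0085, 0, 0], [0.0085, 0.006, 0.005], [0.0085, 0.006, 0.005]])

```text
time_s: 27.28
tool_pos: [0.5158, 0.1546, 0.0798]
tool_rot: [163.6, 90.0, -111.1]
force: [1.0, -0.0, -2.2]
grip_width: 0.0138
```

```bash
python3 mv.py .5148 .1567 .0668 85.5; python3 - <<'E'
from look import *
cv2.imwrite('pics/c5.png',crop(s,270,390,110,230,6))
E
```

```text
t=27.27 p0 [0.5158 0.1546 0.0798] psi0 85.3 q [ 28.3  20.9 -55.3 107.4  19.5  61.8  50.6] w 0.0138 F [ 1.  -0.  -2.2]
  off [0.013  0.0012 0.002 ] ang [-0.0036 -0.0002 -0.0001] deg 0.2
  off [0.013  0.0012 0.002 ] ang [ 3.138e+00 -1.000e-04  4.000e-04] deg 179.8
```

View pics/c5.png

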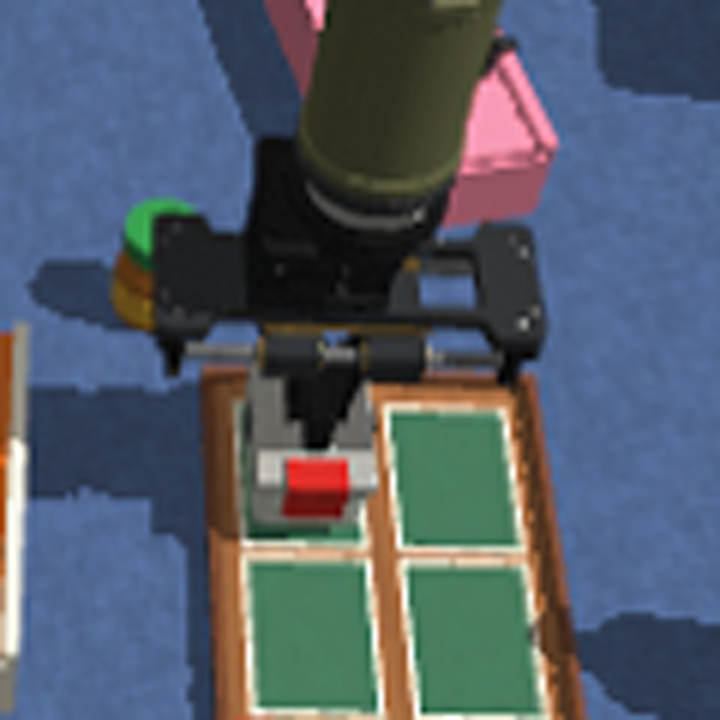

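>>> drive_tool(offset=[[0.004, 0.0012, 0.002], [0.008, 0.0012, 0.002], [0.011, 0.0012, 0.002], [0.0125, 0.0012, 0.002], [0.0125, 0.0012, 0.002], [0.0125, 0.0012, 0.002]], angular=[[-0.003, 0, 0], [-0.003, 0, 0], [-0.003, 0, 0], [-0.003, 0, 0], [-0.003, 0, 0], [-0.003, 0, 0]])

```text
time_s: 28.12
tool_pos: [0.5147, 0.1565, 0.0673]
tool_rot: [177.0, 90.0, -97.6]
force: [0.2, -0.0, -2.8]
grip_width: 0.0136
```

```bash
python3 mv.py .5148 .1567 .0665 85.5
```

```text
t=28.12 p0 [0.5147 0.1565 0.0673] psi0 85.5 q [ 27.5  21.9 -54.8 108.1  20.5  60.5  49.8] w 0.0136 F [ 0.2 -0.  -2.8]
  off [ 0.0008 -0.      0.0002] ang [-0.0008 -0.0003 -0.    ] deg 0.0
  off [ 0.0008 -0.      0.0002] ang [ 3.1408e+00 -0.0000e+00  4.0000e-04] deg 180.0
```

>>> drive_tool(offset=[[0.001, 0, 0], [0.001, 0, 0]], angular=[[0, 0, 0], [0, 0, 0]])

```text
time_s: 28.38
tool_pos: [0.5147, 0.1565, 0.0663]
tool_rot: [175.6, 90.0, -99.0]
force: [-0.3, 0.6, -2.9]
grip_width: 0.0137
```

>>> drive_tool(offset=[[0, 0, 0], [0, 0, 0], [0, 0, 0]], angular=[[0, 0, 0], [0, 0, 0], [0, 0, 0]], fingers=0.2)

```text
time_s: 28.75
tool_pos: [0.515, 0.1566, 0.0665]
tool_rot: [-117.5, 90.0, -32.1]
force: [0.3, 0.6, 0.0]
grip_width: 0.0324
```

>>> drive_tool(offset=[[-0.01, 0, 0], [-0.03, 0, 0], [-0.07, 0, 0], [-0.11, 0, 0], [-0.13, 0, 0]], angular=[[0, 0, 0], [0, 0, 0], [0, 0, 0], [0, 0, 0], [0, 0, 0]])

```text
time_s: 29.38
tool_pos: [0.5161, 0.1574, 0.1999]
tool_rot: [-86.0, 89.7, -0.5]
force: [-0.8, -0.7, 0.0]
grip_width: 0.0352
```

```bash
python3 mv.py .4524 -.3996 .18 -90.8; python3 - <<'E'
from look import *
cv2.imwrite('pics/c6.png',crop(s,270,390,110,230,6))
cv2.imwrite('pics/c6t.png',cv2.resize(t['pixels'][:,:,::-1],(800,600)))
E
```

```text
t=29.38 p0 [0.5161 0.1574 0.1999] psi0 85.5 q [ 33.3  12.7 -59.5 100.   11.5  73.6  56.7] w 0.0352 F [-0.8 -0.7  0. ]
  off [ 0.0196  0.0196 -0.5603] ang [ 3.0765e+00  7.6000e-03 -3.0000e-04] deg 176.3
  off [ 0.0196  0.0196 -0.5603] ang [-0.0651  0.0002  0.005 ] deg 3.7
```

View pics/c6.png

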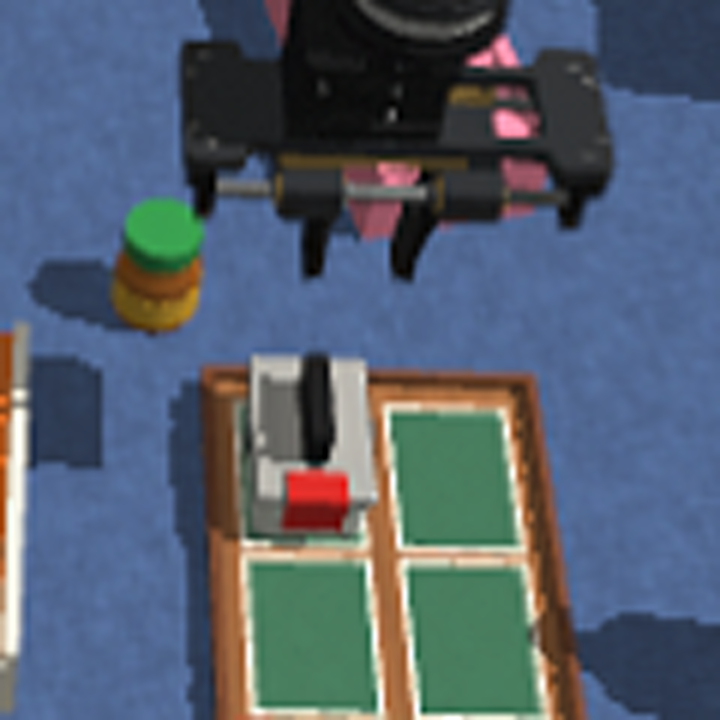

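View pics/c6t.png

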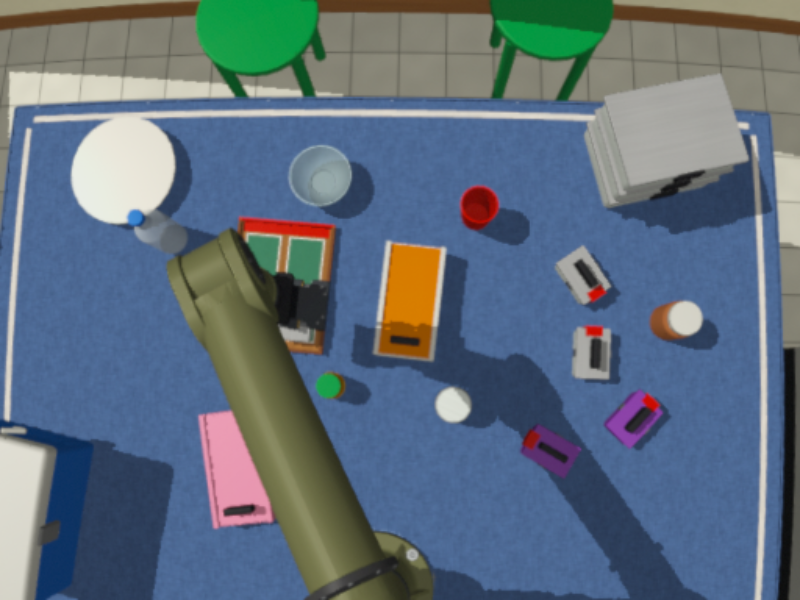

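>>> drive_tool(offset=[[0, 0.002, -0.04], [0, 0.004, -0.1], [0, 0.006, -0.155], [0, 0.008, -0.21], [0, 0.01, -0.265], [0, 0.012, -0.32], [0, 0.014, -0.375], [0, 0.016, -0.43], [0, 0.018, -0.485], [0, 0.0196, -0.53]], angular=[[-0.006, 0, 0], [-0.013, 0, 0], [-0.02, 0, 0], [-0.026, 0, 0], [-0.032, 0, 0], [-0.04, 0, 0], [-0.046, 0, 0], [-0.052, 0, 0], [-0.06, 0, 0], [-0.065, 0, 0]], fingers=0)

```text
time_s: 30.72
tool_pos: [0.4529, -0.3716, 0.1968]
tool_rot: [-59.9, 89.8, 29.1]
force: [0.1, 0.2, 0.7]
grip_width: 0.0436
```

```bash
python3 mv.py .4524 -.3996 .13 -90.8; python3 - <<'E'
from look import *
import json
for k in '12':
  q,f=fit([t],json.load(open('poses.json'))[k]);print(k,q,f)
q,f=fit([t],[.5148,.1567,-4.5],z=.008);print('placed3',q,f)
q,f=fit([t],[.5148,.1567,-4.5],z=.008);print('placed3',q,f)
cv2.imwrite('pics/d1t.png',cv2.resize(t['pixels'][:,:,::-1],(800,600)))
overlay(t,[q],'pics/d1.png',(130,230),(130,230),6,z=.008)
E
```

```text
t=30.73 p0 [ 0.4529 -0.3716  0.1968] psi0 89.1 q [ 70.1  15.3 -39.   94.2   9.8  73.9 118.4] w 0.0436 F [0.1 0.2 0.7]
  off [ 0.0668  0.0003 -0.0281] ang [ 3.1395e+00  4.2000e-03 -2.4000e-03] deg 179.9
  off [ 0.0668  0.0003 -0.0281] ang [-0.0021  0.0016  0.0027] deg 0.2
1 [   0.59808052   -0.38249673 -145.1588771 ] 95.646
2 [ 0.45192778 -0.39826223 -0.10248326] 323.759
placed3 [ 0.51533927  0.15708033 -3.76587432] 394.251
placed3 [ 0.51533927  0.15708033 -3.76587432] 394.251
```

View pics/d1.png

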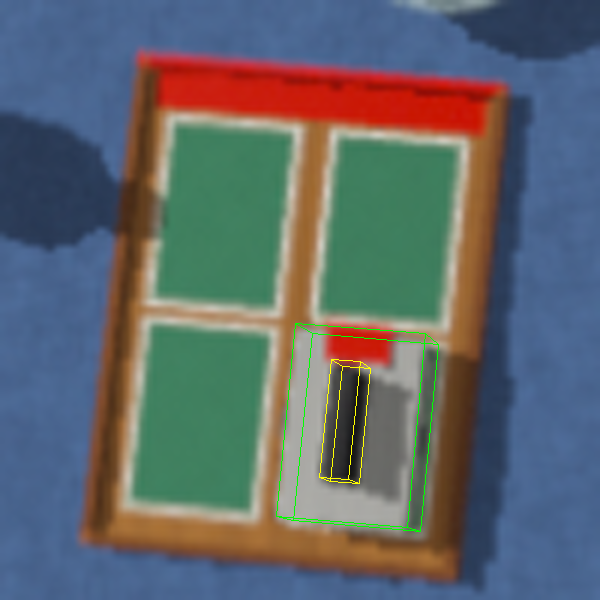

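View pics/d1t.png

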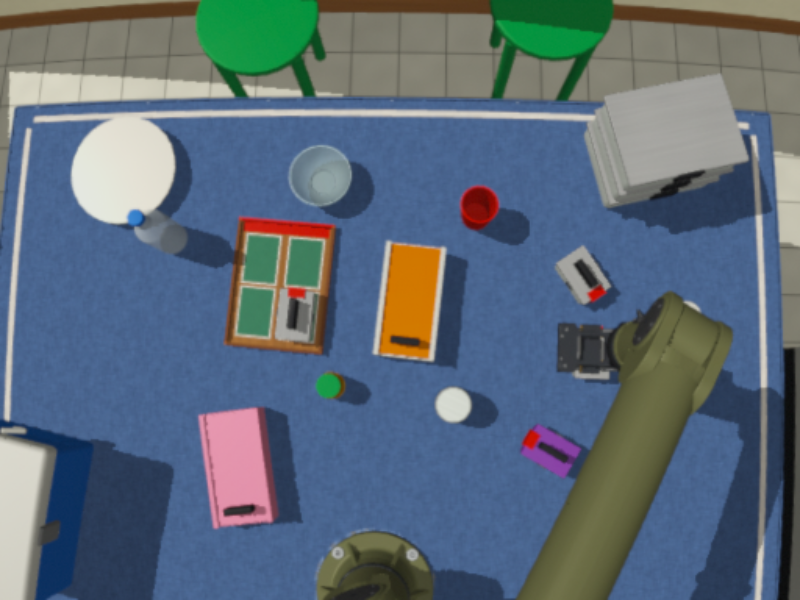

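```bash
python3 - <<'E'
from h import *
d=load('top');pickle
print(ray(d,[684/1.5625,319/1.5625],.11))
E
python3 mv.py .4524 -.3993 .061 -90.8
```

```text
[[ 0.51060879 -0.55205054  0.11      ]]
t=30.82 p0 [ 0.4509 -0.3757  0.1961] psi0 88.7 q [ 70.2  15.5 -38.7  94.1   9.9  73.9 118.4] w 0.0433 F [-0.9 -0.  -0.6]
  off [ 0.1351 -0.0018 -0.0236] ang [ 3.132e+00  2.900e-03 -8.000e-04] deg 179.5
  off [ 0.1351 -0.0018 -0.0236] ang [-0.0096  0.0005  0.0019] deg 0.6
```

>>> drive_tool(offset=[[0.01, -0.001, -0.0236], [0.04, -0.0015, -0.0236], [0.075, -0.0018, -0.0236], [0.105, -0.0018, -0.0236], [0.125, -0.0018, -0.0236], [0.133, -0.0018, -0.0236], [0.136, -0.0018, -0.0236], [0.136, -0.0018, -0.0236], [0.136, -0.0018, -0.0236]], angular=[[-0.0096, 0, 0], [-0.0096, 0, 0], [-0.0096, 0, 0], [-0.0096, 0, 0], [-0.0096, 0, 0], [-0.0096, 0, 0], [-0.0096, 0, 0], [-0.0096, 0, 0], [-0.0096, 0, 0]])

```text
time_s: 31.95
tool_pos: [0.4529, -0.3998, 0.0611]
tool_rot: [-105.1, 89.8, -15.9]
force: [-0.3, 0.7, 0.7]
grip_width: 0.0438
```

```bash
python3 mv.py .4524 -.3993 .0595 -90.8; python3 - <<'E'
from look import *
cv2.imwrite('pics/d2.png',crop(s,100,220,100,220,6))
E
```

```text
t=31.95 p0 [ 0.4529 -0.3998  0.0611] psi0 89.2 q [ 68.4  24.8 -36.   99.6  16.4  60.7 116.1] w 0.0438 F [-0.3  0.7  0.7]
  off [0.0016 0.0005 0.0005] ang [3.1416e+00 4.6000e-03 1.3000e-03] deg 180.0
  off [0.0016 0.0005 0.0005] ang [-0.     -0.0008  0.003 ] deg 0.2
```

View pics/d2.png

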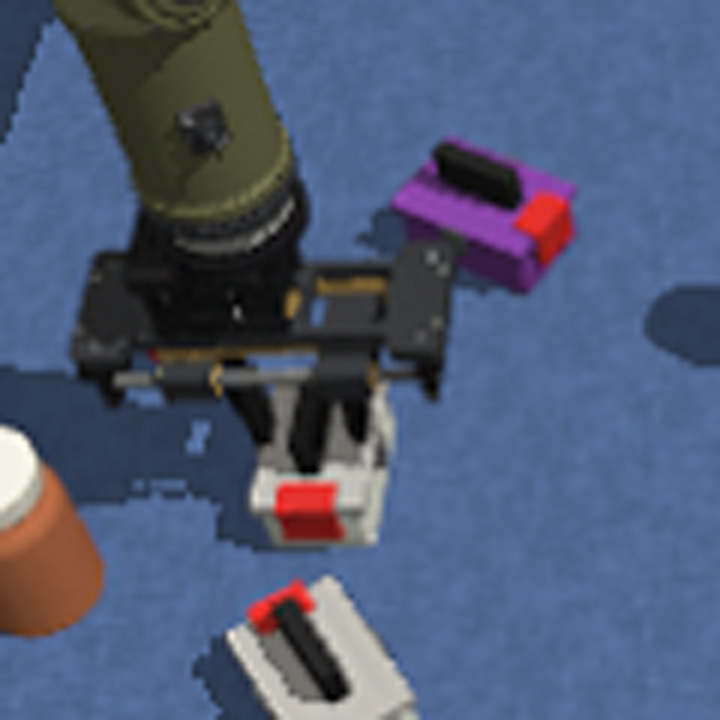

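>>> drive_tool(offset=[[0.002, 0, 0], [0.003, 0, 0], [0.003, 0, 0]], angular=[[0, 0, 0], [0, 0, 0], [0, 0, 0]])

```text
time_s: 32.42
tool_pos: [0.4527, -0.3996, 0.0578]
tool_rot: [-98.4, 89.9, -9.2]
force: [-0.7, -0.3, 0.6]
grip_width: 0.0435
```

>>> drive_tool(offset=[[0, 0, 0], [0, 0, 0], [0, 0, 0], [0, 0, 0], [0, 0, 0]], angular=[[0, 0, 0], [0, 0, 0], [0, 0, 0], [0, 0, 0], [0, 0, 0]], fingers=1)

```text
time_s: 33.05
tool_pos: [0.4526, -0.3996, 0.0577]
tool_rot: [-98.7, 89.9, -9.5]
force: [0.0, -0.2, -0.8]
grip_width: 0.014
```

>>> drive_tool(offset=[[-0.01, 0, 0], [-0.03, 0, 0], [-0.06, 0, 0], [-0.09, 0, 0], [-0.11, 0, 0], [-0.115, 0, 0]], angular=[[0, 0, 0], [0, 0, 0], [0, 0, 0], [0, 0, 0], [0, 0, 0], [0, 0, 0]])

```text
time_s: 33.8
tool_pos: [0.4531, -0.4001, 0.1748]
tool_rot: [-120.3, 89.7, -31.1]
force: [-0.4, -0.2, -2.8]
grip_width: 0.0134
```

```bash
python3 mv.py .5214 .2413 .17 85.5; python3 - <<'E'
from look import *
cv2.imwrite('pics/d3.png',crop(s,100,220,80,200,6))
E
```

```text
t=33.80 p0 [ 0.4531 -0.4001  0.1748] psi0 89.2 q [ 70.4  18.4 -38.   93.4  11.8  72.  119.4] w 0.0134 F [-0.4 -0.2 -2.8]
  off [ 0.0033 -0.0593  0.6423] ang [ 0.0645 -0.0025  0.0046] deg 3.7
  off [ 0.0033 -0.0593  0.6423] ang [-3.0771 -0.0071 -0.0038] deg 176.3
```

View pics/d3.png

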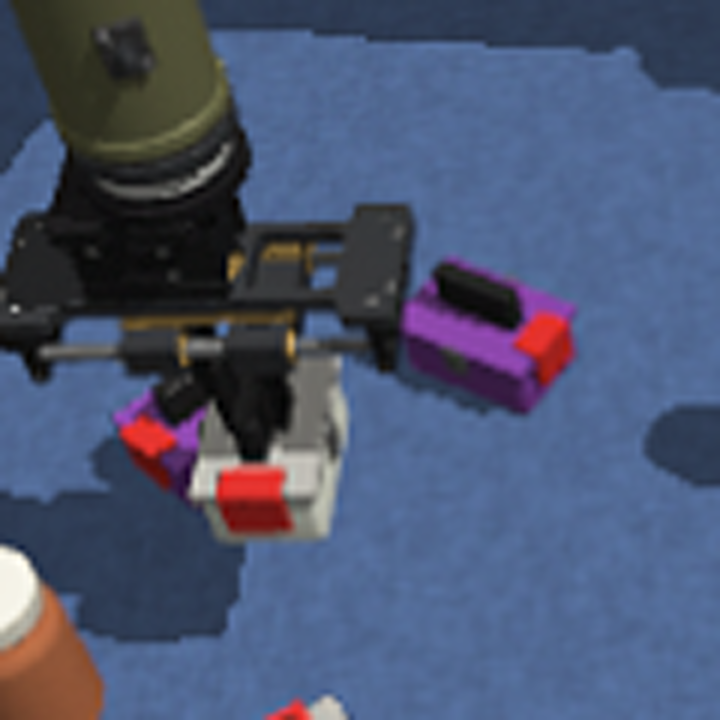

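>>> drive_tool(offset=[[0, -0.002, 0.025], [0, -0.006, 0.07], [0, -0.011, 0.12], [0, -0.016, 0.17], [0, -0.02, 0.22], [0, -0.025, 0.27], [0, -0.03, 0.32], [0, -0.034, 0.37], [0, -0.039, 0.42], [0, -0.043, 0.47]], angular=[[0.002, 0, 0], [0.006, 0, 0], [0.012, 0, 0], [0.017, 0, 0], [0.022, 0, 0], [0.027, 0, 0], [0.032, 0, 0], [0.037, 0, 0], [0.042, 0, 0], [0.047, 0, 0]])

```text
time_s: 35.15
tool_pos: [0.5003, 0.0722, 0.1717]
tool_rot: [-143.6, 89.9, -57.0]
force: [0.1, 0.3, -2.9]
grip_width: 0.0139
```

```bash
python3 mv.py .5214 .2413 .17 85.5
```

```text
t=35.15 p0 [0.5003 0.0722 0.1717] psi0 86.5 q [ 43.5   8.1 -58.1 106.2   7.5  69.6  69.6] w 0.0139 F [ 0.1  0.3 -2.9]
  off [ 0.0015 -0.0108  0.17  ] ang [ 0.0183 -0.0013  0.001 ] deg 1.1
  off [ 0.0015 -0.0108  0.17  ] ang [-3.1233e+00 -1.6000e-03 -2.1000e-03] deg 179.0
```

>>> drive_tool(offset=[[0, -0.003, 0.045], [0, -0.006, 0.09], [0, -0.009, 0.13], [0, -0.0108, 0.155], [0, -0.0108, 0.17], [0.005, -0.0108, 0.17], [0.02, -0.0108, 0.17], [0.04, -0.0108, 0.17], [0.055, -0.0108, 0.17], [0.06, -0.0108, 0.17]], angular=[[0.006, 0, 0], [0.012, 0, 0], [0.018, 0, 0], [0.018, 0, 0], [0.018, 0, 0], [0.018, 0, 0], [0.018, 0, 0], [0.018, 0, 0], [0.018, 0, 0], [0.018, 0, 0]])

```text
time_s: 36.4
tool_pos: [0.5207, 0.2402, 0.1097]
tool_rot: [151.5, 89.8, -123.0]
force: [-0.2, -0.3, -1.4]
grip_width: 0.0137
```

```bash
python3 mv.py .5214 .2413 .08 85.5; python3 - <<'E'
from look import *
cv2.imwrite('pics/d4.png',crop(s,290,410,110,230,6))
q=ray(t,[[1,1]],0)
E
```

```text
t=36.40 p0 [0.5207 0.2402 0.1097] psi0 85.5 q [ 19.5  24.3 -57.  100.9  22.1  67.   41.4] w 0.0137 F [-0.2 -0.3 -1.4]
  off [ 0.0297 -0.0007  0.0012] ang [-0.0004 -0.0024 -0.0013] deg 0.2
  off [ 0.0297 -0.0007  0.0012] ang [ 3.1412e+00 -2.1000e-03  3.8000e-03] deg 180.0
```

View pics/d4.png

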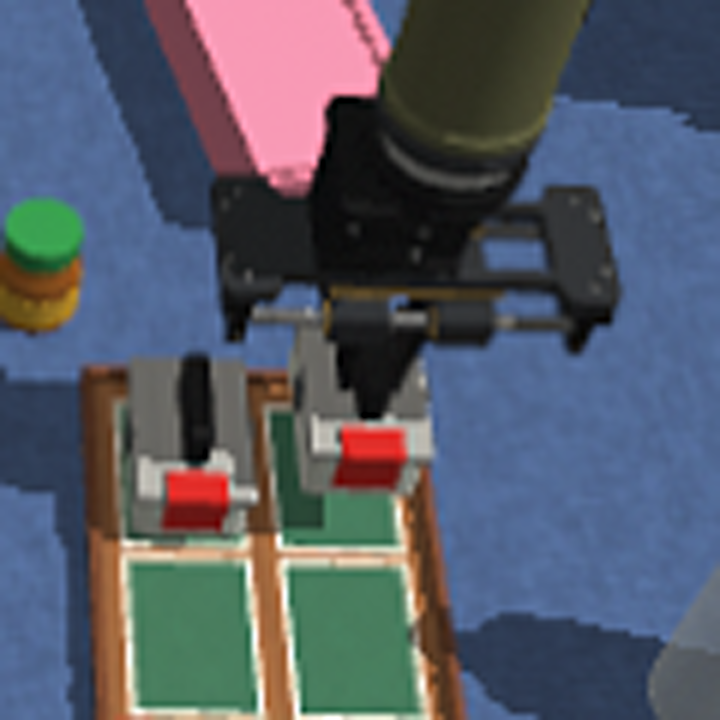

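>>> drive_tool(offset=[[0.01, -0.0007, 0.0012], [0.02, -0.0007, 0.0012], [0.03, -0.0007, 0.0012], [0.037, -0.0007, 0.0012], [0.041, -0.0007, 0.0012], [0.043, -0.0007, 0.0012], [0.043, -0.0007, 0.0012], [0.043, -0.0007, 0.0012]], angular=[[0, 0, 0], [0, -0.002, -0.001], [0, -0.002, -0.001], [0, -0.002, -0.001], [0, -0.002, -0.001], [0, -0.002, -0.001], [0, -0.002, -0.001], [0, -0.002, -0.001]])

```text
time_s: 37.5
tool_pos: [0.5221, 0.2421, 0.0681]
tool_rot: [-65.1, 89.9, 20.4]
force: [-0.1, 0.7, -2.9]
grip_width: 0.0138
```

```bash
python3 mv.py .5214 .2413 .066 85.5
```

```text
t=37.50 p0 [0.5221 0.2421 0.0681] psi0 85.5 q [ 17.6  27.2 -55.1 102.9  24.9  62.9  39.3] w 0.0138 F [-0.1  0.7 -2.9]
  off [ 0.0021  0.0007 -0.0009] ang [0.     0.0006 0.0014] deg 0.1
  off [ 0.0021  0.0007 -0.0009] ang [-3.1416e+00 -2.2000e-03  1.0000e-03] deg 180.0
```

>>> drive_tool(offset=[[0.001, 0.0007, -0.0009], [0.002, 0.0007, -0.0009], [0.0022, 0.0007, -0.0009], [0.0022, 0.0007, -0.0009]], angular=[[0, 0, 0], [0, 0, 0], [0, 0, 0], [0, 0, 0]])

```text
time_s: 38.0
tool_pos: [0.5214, 0.2412, 0.0659]
tool_rot: [-65.2, 89.9, 20.3]
force: [-0.5, 0.3, -3.0]
grip_width: 0.0135
```

>>> drive_tool(offset=[[0, 0, 0], [0, 0, 0], [0, 0, 0]], angular=[[0, 0, 0], [0, 0, 0], [0, 0, 0]], fingers=0.2)

```text
time_s: 38.38
tool_pos: [0.5216, 0.2414, 0.0662]
tool_rot: [-65.3, 89.9, 20.2]
force: [-0.0, 0.1, -0.5]
grip_width: 0.0324
```

>>> drive_tool(offset=[[-0.01, 0, 0], [-0.03, 0, 0], [-0.07, 0, 0], [-0.11, 0, 0], [-0.13, 0, 0]], angular=[[0, 0, 0], [0, 0, 0], [0, 0, 0], [0, 0, 0], [0, 0, 0]])

```text
time_s: 39.0
tool_pos: [0.5223, 0.2423, 0.1997]
tool_rot: [-68.1, 89.6, 17.4]
force: [0.3, -0.8, 0.5]
grip_width: 0.0349
```

```bash
python3 mv.py .5981 -.3825 .18 -55.2; python3 - <<'E'
from look import *
q,f=fit([t],[.5981,-.3825,-145.2]);print(q,f)
cv2.imwrite('pics/d5.png',cv2.resize(s['pixels'][:,:,::-1],(800,600)))
E
```

```text
t=39.00 p0 [0.5223 0.2423 0.1997] psi0 85.5 q [ 22.5  19.2 -60.1  95.2  17.3  75.2  44.9] w 0.0349 F [ 0.3 -0.8  0.5]
  off [ 0.0189 -0.1243 -0.617 ] ang [ 2.456e+00  8.500e-03 -3.000e-04] deg 140.7
  off [ 0.0189 -0.1243 -0.617 ] ang [-6.856e-01  3.000e-04  6.700e-03] deg 39.3
[   0.59797896   -0.38245667 -145.03158493] 129.293
```

View pics/d5.png

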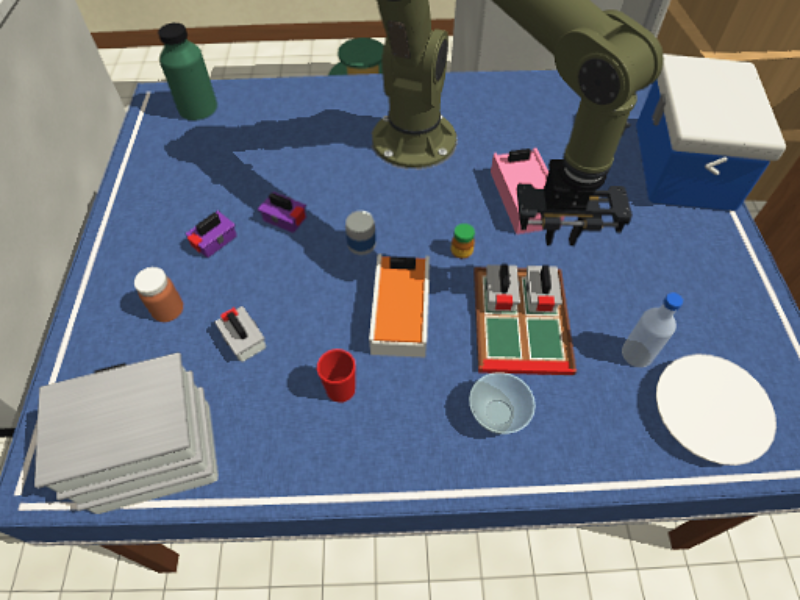

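>>> drive_tool(offset=[[0, -0.005, -0.025], [0, -0.014, -0.07], [0, -0.023, -0.115], [0, -0.032, -0.16], [0, -0.041, -0.205], [0, -0.05, -0.25], [0, -0.06, -0.3], [0, -0.07, -0.35], [0, -0.08, -0.4], [0, -0.091, -0.45]], angular=[[0.17, 0, 0], [0.34, 0, 0], [0.51, 0, 0], [0.68, 0, 0], [0.85, 0, 0], [1.02, 0, 0], [1.2, 0, 0], [1.37, 0, 0], [1.54, 0, 0], [1.71, 0, 0]], fingers=0)

```text
time_s: 40.35
tool_pos: [0.5769, -0.2152, 0.1965]
tool_rot: [47.3, 89.7, 34.5]
force: [0.8, 0.2, 0.7]
grip_width: 0.0437
```

```bash
python3 mv.py .5981 -.3825 .17 -55.2
```

```text
t=40.35 p0 [ 0.5769 -0.2152  0.1965] psi0 -12.8 q [ 45.7  18.2 -33.8  90.1  10.2  74.6  -2.3] w 0.0437 F [0.8 0.2 0.7]
  off [ 0.0262 -0.1585  0.0577] ang [ 0.7397  0.0017 -0.0044] deg 42.4
  off [ 0.0262 -0.1585  0.0577] ang [-2.4018e+00  5.5000e-03  2.2000e-03] deg 137.6
```

>>> drive_tool(offset=[[0, -0.035, 0.012], [0, -0.07, 0.025], [0, -0.11, 0.04], [0, -0.145, 0.053], [0.01, -0.1585, 0.0577], [0.03, -0.1585, 0.0577], [0.055, -0.1585, 0.0577], [0.07, -0.1585, 0.0577], [0.07, -0.1585, 0.0577]], angular=[[0.17, 0, 0], [0.34, 0, 0], [0.51, 0, 0], [0.68, 0, 0], [0.74, 0, 0], [0.74, 0, 0], [0.74, 0, 0], [0.74, 0, 0], [0.74, 0, 0]])

```text
time_s: 41.48
tool_pos: [0.5973, -0.3808, 0.1238]
tool_rot: [140.0, 89.7, 84.9]
force: [0.3, 0.0, 0.1]
grip_width: 0.0435
```

```bash
python3 mv.py .5981 -.3825 .058 -55.2; python3 - <<'E'
from look import *
cv2.imwrite('pics/e1.png',crop(s,100,220,140,260,6))
E
```

```text
t=41.48 p0 [ 0.5973 -0.3808  0.1238] psi0 -55.1 q [ 46.2  30.8 -22.2  80.3  11.5  71.3 -32.1] w 0.0435 F [0.3 0.  0.1]
  off [ 0.0657 -0.0005  0.0021] ang [ 0.0014 -0.0039 -0.0033] deg 0.3
  off [ 0.0657 -0.0005  0.0021] ang [-3.1402  0.0051 -0.0061] deg 179.9
```

View pics/e1.png

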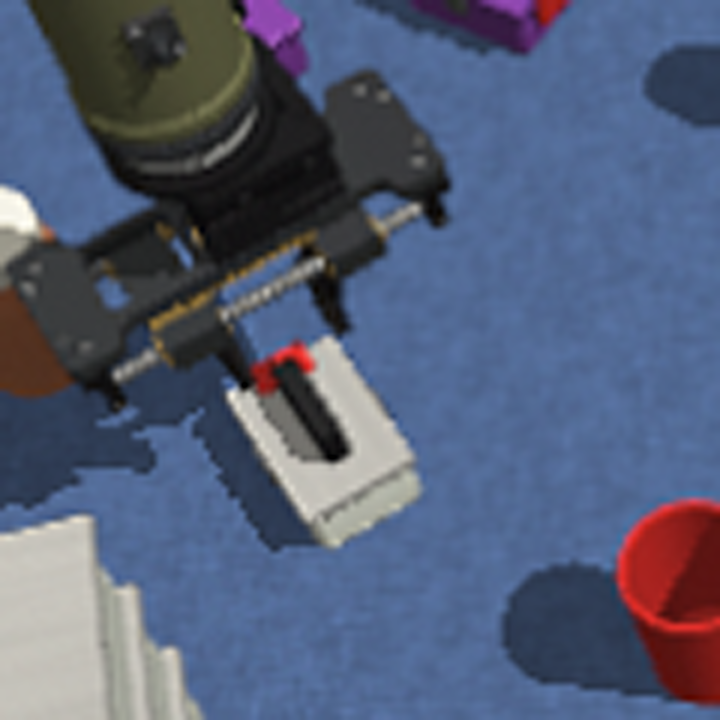

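>>> drive_tool(offset=[[0.015, -0.0005, 0.002], [0.035, -0.0005, 0.002], [0.052, -0.0005, 0.002], [0.062, -0.0005, 0.002], [0.066, -0.0005, 0.002], [0.066, -0.0005, 0.002], [0.066, -0.0005, 0.002]], angular=[[0, 0, 0], [0, -0.003, -0.003], [0, -0.003, -0.003], [0, -0.003, -0.003], [0, -0.003, -0.003], [0, -0.003, -0.003], [0, -0.003, -0.003]])

```text
time_s: 42.45
tool_pos: [0.6002, -0.384, 0.0614]
tool_rot: [28.7, 89.7, -26.5]
force: [-0.0, 0.1, 0.3]
grip_width: 0.0436
```

```bash
python3 mv.py .5981 -.3825 .058 -55.2
```

```text
t=42.45 p0 [ 0.6002 -0.384   0.0614] psi0 -55.2 q [ 45.7  33.9 -21.5  83.1  13.   65.1 -33. ] w 0.0436 F [-0.   0.1  0.3]
  off [ 0.0034 -0.0009 -0.0024] ang [ 0.0006  0.0047 -0.0026] deg 0.3
  off [ 0.0034 -0.0009 -0.0024] ang [-3.141   0.004   0.0074] deg 180.0
```

>>> drive_tool(offset=[[0.002, -0.0009, -0.0024], [0.0034, -0.0009, -0.0024], [0.0034, -0.0009, -0.0024], [0.0034, -0.0009, -0.0024]], angular=[[0, 0.004, -0.002], [0, 0.004, -0.002], [0, 0.004, -0.002], [0, 0.004, -0.002]])

```text
time_s: 42.95
tool_pos: [0.5981, -0.3826, 0.058]
tool_rot: [38.5, 89.9, -16.7]
force: [0.0, 0.5, -0.9]
grip_width: 0.0433
```

>>> drive_tool(offset=[[0, 0, 0], [0, 0, 0], [0, 0, 0], [0, 0, 0], [0, 0, 0]], angular=[[0, 0, 0], [0, 0, 0], [0, 0, 0], [0, 0, 0], [0, 0, 0]], fingers=1)

```text
time_s: 43.58
tool_pos: [0.5982, -0.3827, 0.0579]
tool_rot: [33.6, 89.9, -21.5]
force: [0.5, -1.3, -0.1]
grip_width: 0.0138
```

>>> drive_tool(offset=[[-0.01, 0, 0], [-0.03, 0, 0], [-0.06, 0, 0], [-0.09, 0, 0], [-0.11, 0, 0], [-0.115, 0, 0]], angular=[[0, 0, 0], [0, 0, 0], [0, 0, 0], [0, 0, 0], [0, 0, 0], [0, 0, 0]])

```text
time_s: 44.32
tool_pos: [0.5989, -0.383, 0.1754]
tool_rot: [24.7, 89.7, -30.5]
force: [0.3, 0.8, -2.5]
grip_width: 0.0135
```

```bash
python3 mv.py .6175 .1488 .17 85.5; python3 - <<'E'
from look import *
cv2.imwrite('pics/e2.png',crop(s,100,220,120,240,6))
E
```

```text
t=44.33 p0 [ 0.5989 -0.383   0.1754] psi0 -55.2 q [ 46.1  28.8 -22.5  77.   11.   76.1 -31.6] w 0.0135 F [ 0.3  0.8 -2.5]
  off [ 0.0042  0.319  -0.4259] ang [-2.4552  0.0041  0.0042] deg 140.7
  off [ 0.0042  0.319  -0.4259] ang [ 0.6864  0.0033 -0.0032] deg 39.3
```

View pics/e2.png

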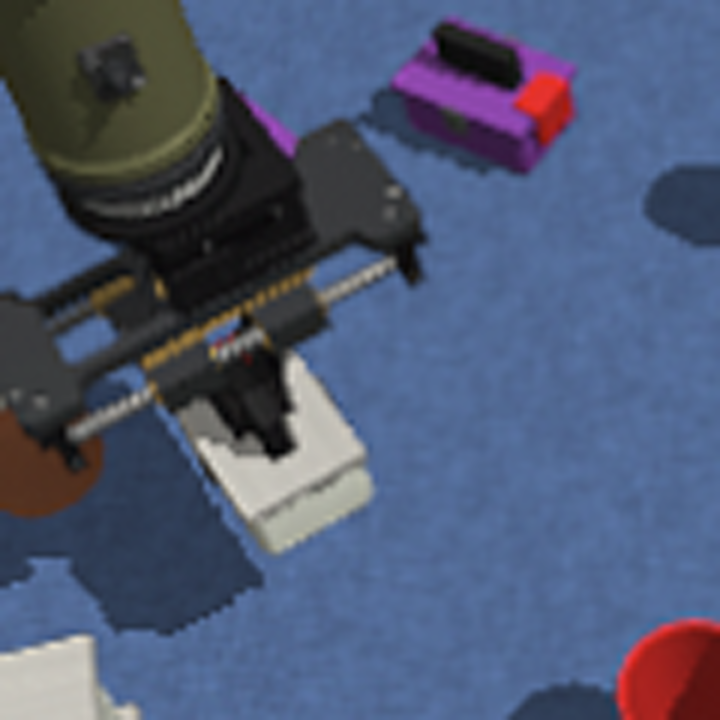

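>>> drive_tool(offset=[[0, 0.01, -0.014], [0, 0.03, -0.04], [0, 0.05, -0.067], [0, 0.07, -0.094], [0, 0.09, -0.12], [0, 0.11, -0.147], [0, 0.13, -0.174], [0, 0.15, -0.2], [0, 0.17, -0.227], [0, 0.19, -0.254]], angular=[[-0.09, 0, 0], [-0.25, 0, 0], [-0.41, 0, 0], [-0.57, 0, 0], [-0.73, 0, 0], [-0.89, 0, 0], [-1.05, 0, 0], [-1.21, 0, 0], [-1.37, 0, 0], [-1.53, 0, 0]])

```text
time_s: 45.68
tool_pos: [0.6079, -0.0647, 0.1714]
tool_rot: [156.4, 89.9, -170.9]
force: [0.4, 0.4, -2.8]
grip_width: 0.0135
```

```bash
python3 mv.py .6175 .1488 .17 85.5
```

```text
t=45.67 p0 [ 0.6079 -0.0647  0.1714] psi0 32.8 q [ 39.6  21.4 -44.8  92.1  15.6  73.1  24.9] w 0.0135 F [ 0.4  0.4 -2.8]
  off [0.0013 0.1742 0.1237] ang [-9.2e-01 -9.0e-04 -1.1e-03] deg 52.7
  off [0.0013 0.1742 0.1237] ang [ 2.2216e+00 -1.3000e-03  1.1000e-03] deg 127.3
```

>>> drive_tool(offset=[[0, 0.028, 0.02], [0, 0.056, 0.04], [0, 0.084, 0.06], [0, 0.112, 0.08], [0, 0.14, 0.1], [0, 0.165, 0.117], [0, 0.174, 0.1237], [0.015, 0.174, 0.1237], [0.035, 0.174, 0.1237], [0.045, 0.174, 0.1237]], angular=[[-0.16, 0, 0], [-0.32, 0, 0], [-0.48, 0, 0], [-0.64, 0, 0], [-0.8, 0, 0], [-0.9, 0, 0], [-0.92, 0, 0], [-0.92, 0, 0], [-0.92, 0, 0], [-0.92, 0, 0]])

```text
time_s: 46.92
tool_pos: [0.6167, 0.1461, 0.1235]
tool_rot: [119.1, 89.7, -155.6]
force: [-0.1, -0.5, -3.4]
grip_width: 0.0138
```

```bash
python3 mv.py .6175 .1488 .085 85.5; python3 - <<'E'
from look import *
cv2.imwrite('pics/e3.png',crop(s,280,400,130,250,6))
E
```

```text
t=46.92 p0 [0.6167 0.1461 0.1235] psi0 85.3 q [ 25.3  31.  -54.8  91.3  26.2  71.9  51.3] w 0.0138 F [-0.1 -0.5 -3.4]
  off [ 0.0385 -0.0007  0.0029] ang [-0.0028 -0.0025 -0.0045] deg 0.3
  off [ 0.0385 -0.0007  0.0029] ang [ 3.1388 -0.0071  0.0039] deg 179.8
```

View pics/e3.png

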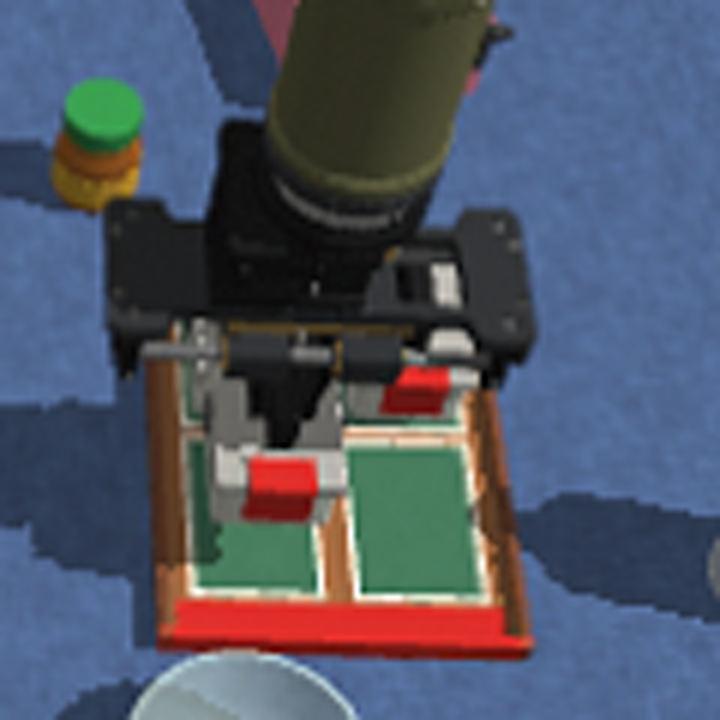

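>>> drive_tool(offset=[[0, -0.0007, 0.0029], [0.003, -0.0007, 0.0029], [0.012, -0.0007, 0.0029], [0.022, -0.0007, 0.0029], [0.032, -0.0007, 0.0029], [0.038, -0.0007, 0.0029], [0.04, -0.0007, 0.0029], [0.04, -0.0007, 0.0029]], angular=[[-0.003, -0.002, -0.004], [-0.003, -0.002, -0.004], [-0.003, -0.002, -0.004], [-0.003, -0.002, -0.004], [-0.003, -0.002, -0.004], [-0.003, -0.002, -0.004], [-0.003, -0.002, -0.004], [-0.003, -0.002, -0.004]])

```text
time_s: 48.02
tool_pos: [0.6174, 0.1497, 0.0841]
tool_rot: [61.5, 90.0, 147.1]
force: [0.0, 0.2, -2.8]
grip_width: 0.0136
```

```bash
python3 mv.py .6175 .1488 .0664 85.5
```

```text
t=48.02 p0 [0.6174 0.1497 0.0841] psi0 85.6 q [ 24.2  33.1 -53.5  93.3  28.2  68.1  49.9] w 0.0136 F [ 0.   0.2 -2.8]
  off [ 0.0176 -0.0001 -0.0009] ang [ 0.0012  0.0003 -0.0006] deg 0.1
  off [ 0.0176 -0.0001 -0.0009] ang [-3.1404e+00  9.0000e-04  5.0000e-04] deg 179.9
```

>>> drive_tool(offset=[[0.005, 0, -0.0009], [0.01, 0, -0.0009], [0.014, 0, -0.0009], [0.017, 0, -0.0009], [0.0178, 0, -0.0009], [0.0178, 0, -0.0009], [0.0178, 0, -0.0009]], angular=[[0, 0, 0], [0, 0, 0], [0, 0, 0], [0, 0, 0], [0, 0, 0], [0, 0, 0], [0, 0, 0]])

```text
time_s: 48.9
tool_pos: [0.6175, 0.1489, 0.0664]
tool_rot: [34.3, 90.0, 119.8]
force: [-0.2, -0.3, -2.5]
grip_width: 0.0138
```

```bash
python3 mv.py .6175 .1488 .0662 85.5
```

```text
t=48.90 p0 [0.6175 0.1489 0.0664] psi0 85.6 q [ 23.8  34.1 -52.8  94.2  29.1  66.5  49.4] w 0.0138 F [-0.2 -0.3 -2.5]
  off [ 0.0002 -0.     -0.0001] ang [ 0.0012  0.0004 -0.0003] deg 0.1
  off [ 0.0002 -0.     -0.0001] ang [-3.1404e+00  4.0000e-04  6.0000e-04] deg 179.9
```

Release, rise, and retreat away for final inspection.

>>> drive_tool(offset=[[0.0004, 0, 0], [0.0004, 0, 0], [0.0004, 0, 0]], angular=[[0, 0, 0], [0, 0, 0], [0, 0, 0]], fingers=0.3)

```text
time_s: 49.28
tool_pos: [0.6178, 0.149, 0.0664]
tool_rot: [-32.1, 90.0, 53.5]
force: [-0.2, -0.7, 0.5]
grip_width: 0.0293
```

>>> drive_tool(offset=[[-0.01, 0, 0], [-0.03, 0, 0], [-0.07, 0, 0], [-0.11, 0, 0], [-0.14, 0, 0], [-0.15, 0, 0]], angular=[[0, 0, 0], [0, 0, 0], [0, 0, 0], [0, 0, 0], [0, 0, 0], [0, 0, 0]])

```text
time_s: 50.02
tool_pos: [0.6187, 0.1498, 0.22]
tool_rot: [-69.5, 89.7, 16.1]
force: [0.1, 0.7, -0.3]
grip_width: 0.0303
```

>>> drive_tool(offset=[[0, -0.02, -0.03], [0, -0.035, -0.08], [0, -0.05, -0.13], [0, -0.07, -0.18], [0, -0.08, -0.23], [0, -0.09, -0.28], [0, -0.1, -0.33], [0, -0.1, -0.38], [0, -0.1, -0.42], [0, -0.1, -0.45]], angular=[[0, 0, 0], [0, 0, 0], [0, 0, 0], [0, 0, 0], [0, 0, 0], [0, 0, 0], [0, 0, 0], [0, 0, 0], [0, 0, 0], [0, 0, 0]])

```text
time_s: 51.28
tool_pos: [0.6828, -0.3093, 0.2188]
tool_rot: [-65.1, 89.8, 20.4]
force: [0.7, -0.2, -0.0]
grip_width: 0.0304
```

```bash
python3 - <<'E'
from look import *
cv2.imwrite('pics/f1.png',cv2.resize(s['pixels'][:,:,::-1],(800,600)))
cv2.imwrite('pics/f1t.png',crop(t,130,300,120,240,4.7))
x1,y1,k=.72,.32,2400
cv2.imwrite('pics/f1o.png',grid(ortho(t,.43,x1,.08,y1,.053,k),x1,y1,k,.02))
E
```

```text
(no output)
```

View pics/f1.png

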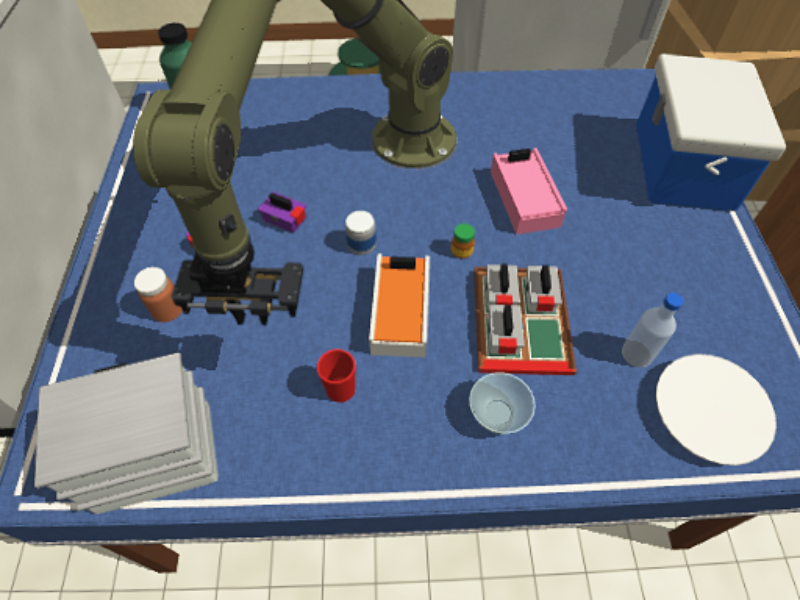

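View pics/f1t.png

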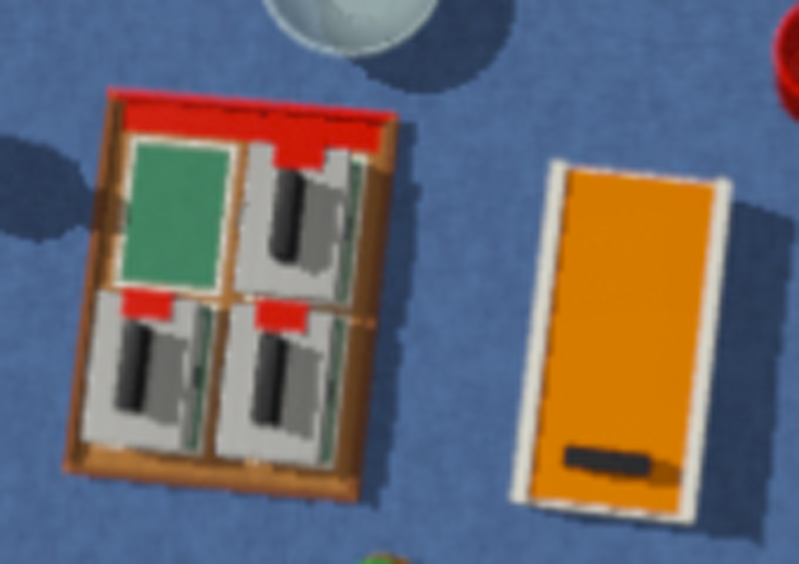

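```bash
python3 - <<'E'
from h import *
t,s=load('top'),load('scene')
x1,y1,k=.69,.3,2600
sp=[(.5148,.1567),(.5214,.2413),(.6175,.1488)]
im=ortho(t,.45,x1,.09,y1,.053,k)
for q in sp:
    P=box(*q,-4.55,(.094,.064),.053,.053)[:4];p=np.c_[(y1-P[:,1])*k,(x1-P[:,0])*k].astype(int)
    cv2.polylines(im,[p],True,(0,255,0),1)
cv2.imwrite('pics/g1.png',im)
im=ortho(t,.45,x1,.09,y1,.083,k)
for q in sp:
    P=box(*q,-4.55,(.056,.014),.053,.053)[:4];p=np.c_[(y1-P[:,1])*k,(x1-P[:,0])*k].astype(int)
    cv2.polylines(im,[p],True,(0,255,0),1)
cv2.imwrite('pics/g2.png',im)
im=crop(s,295,375,160,245,8)
for q in sp:
    wire(im,s,box(*q,-4.55,(.094,.064),.008,.053),8,(0,255,0),(295,160))
cv2.imwrite('pics/g3.png',im)
E
```

```text
(no output)
```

View pics/g1.png

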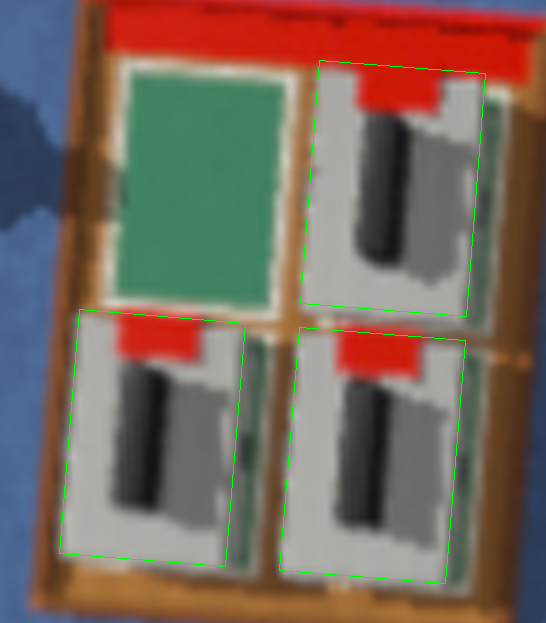

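View pics/g2.png

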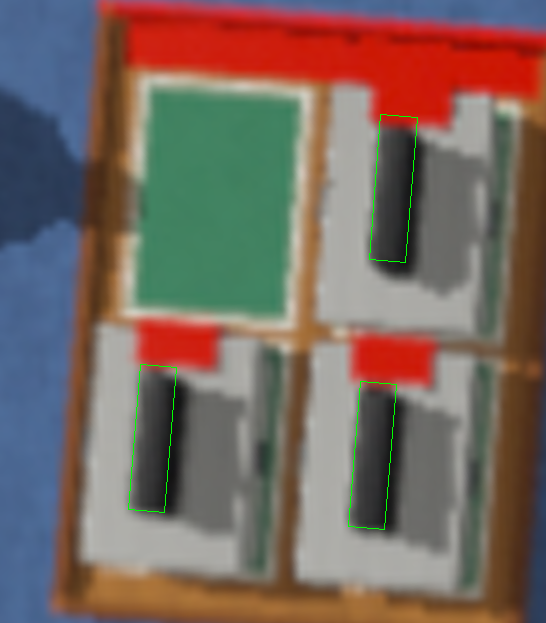

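View pics/g3.png

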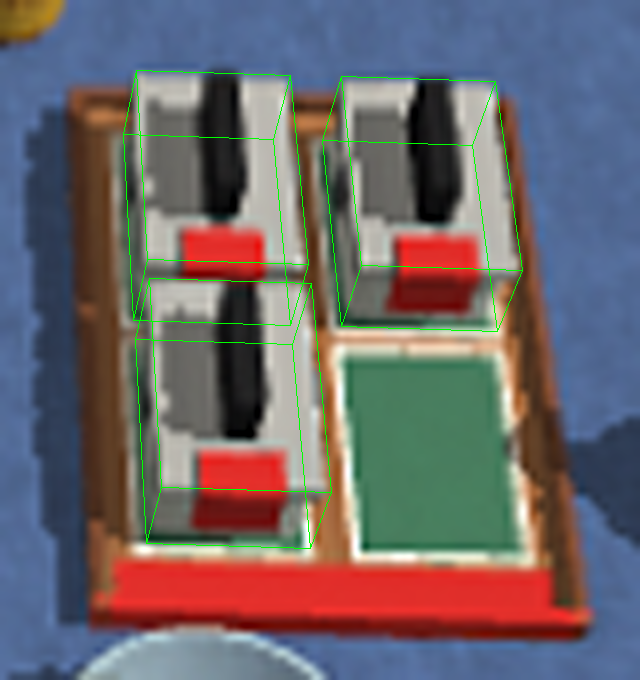

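```bash
python3 - <<'E'
from cell import sign_off,telemetry
print(telemetry.get_obs()['time_s']);print(sign_off())
E
```

```text
51.375
the job is handed in; nothing more can be done
None
```

I handed the job in at 51.4 s. I slid the cover fully open, laid the spoon flat in the box, and slid the cover shut again. Then I stood the three grey tins on three of the tray's marks with their clips toward the red rim.

- **Tins:** only three were on the table, so the back-left mark (as seen from the red rim) stays empty. In the last pictures each lid sits within about 1–2 mm of its mark's centre and is square by eye. All three look about 1–1.5 mm toward the robot from centre.
- **Fit that disagreed:** the automatic fit of the first placed tin read a yaw of -3.8° against the tray's -4.5°. It was fitted over the tray and shadow, so I went by the outline check instead.
- **Cover:** it began about 15 mm open, so it met its stop about 15 mm short of my commanded distance. That pressed about 46 N sideways and 35 N upward at the wrist before I eased off. It then travelled about 190 mm back to its closed stop.
- **Spoon:** I saw it lying flat inside before closing the cover.
- **Everything else:** the cup, bowl, jars, can, bottle and purple tins looked unmoved wherever they were visible; the arm partly hid one purple tin in the last picture. At hand-in the gripper was raised well clear of everything.

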